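# Catch mini loaves from the chute and share them out on the tray

### The arm

A 7-joint arm with a two-finger parallel gripper is mounted at the origin on the work surface. World frame = base frame: x ahead of the robot, y to its left, z up, the work surface at z = 0. Lengths are in m, angles in rad, forces in N, time in s.
With the tool pointing down it reaches from about 0.35 to 0.775 m from the base axis. Payload 3.1 kg.
Tool frame: the origin (TCP) lies midway between the tips of the shut fingers; the grasp point (between the pads) lies 19 mm behind it (robot.hold_point_z is the distance from the TCP to the grasp point, in m); z points along the fingers, y is the line along which they close (so a half turn about z gives the same grasp; the last joint's range is limited). The gripper opens to 85 mm and grips with 20 to 120 N. Pads are 22 mm wide; open, the fingers measure 114 mm over their backs; the gripper's body (76 mm by 85 mm) begins 54 mm behind the grasp point. The pads swing forward as they close: fully open they stand 13 mm farther back than shut.
Start: joints at [1.12, 0.311, 0.014, 1.512, -0.004, 1.319, -0.027], TCP at [0.219, -0.505, 0.231] pointing down, gripper open.
Joint ranges: [-2.7, 2.7], [-0.3, 1.91], [-1.27, 1.3], [0.12, 2.57], [-1.44, 4.58], [0.2, 2.03], [-3.05, 3.05]. Speed limits (rad/s): [2.79, 2.79, 3.14, 3.14, 3.14, 3.14, 3.14].

### API

Orientations are given as a unit quaternion [w, x, y, z].
In Python, from cell import sense, capture, calibration, robot gives the robot as it stands. The module is installed in compiled form; this text tells all that it offers.
- The arm moves only by the tool send_rows, never from a script. Its argument "rows" is a list of rows, each a list of 7 numbers: the turn, a rotation vector about the tool's x, y, z in degrees, then the shift along the tool's x, y, z in cm, then the finger opening in cm, from 0 to 8.54. In form: [[rx, ry, rz, dx, dy, dz, fingers], ...]. A call has 1 to 20 rows; each row is the pose to reach, as a shift and turn from the pose commanded when the call began, along the tool's axes at that moment; what a row does not reach only later rows make up. A row lasts 1/12 s, in which the tool goes at most 41.7 mm and 7.16 degrees, less where a joint would pass 70% of its speed; a pose out of reach is approached as far as the arm can. A call with a gripper value outside its range is refused whole. The fingers move at their own pace and stop on an object; "force" is the grip in N (left out, the last holds). Time passes only in rows, so rows that repeat a pose let the fingers close. It gives the time, the measured TCP pose, the force, the opening and the grip force at its end, in the units of the state.
- sense(): the state, without advancing time (a new reading comes with each control period).
- capture(name): name is "scene" or "top" or "wrist"; returns the picture (400x640x3 uint8, red, green, blue); there is no depth.
- calibration(name): a dict with "camera_matrix" (3x3 intrinsics, pixels), "extrinsics" (4x4, takes a point from camera to world coordinates); the wrist camera has in their place "hand_eye" (4x4, takes a point from camera to tool coordinates, whose origin is the TCP and whose axes are the flange's). Camera axes: x right, y down, z forward; pixel columns grow to the right and rows downward; lengths in m; the calibration is good to about 2 mm. A picture is of the moment at which its call begins: read the wrist's pose just before it. calibration takes no time and is no camera call.
- robot.hand_in(): hands the job in; it is judged then, once.
The state is a dict: "time_s": time; "qpos": joint angles; "joint_vel": joint speeds; "joint_torque": joint torques, N m; "tool_pos": TCP position; "tcp_rot": TCP orientation; "contact_force": force on the tool from outside, world axes, zero at the start; "ft_torque": the same for the moment, N m; "gripper_width": opening from 0.0 (shut) to 1.0 (fully open); "finger_force": force on a finger pad.
Only numpy, scipy, OpenCV 4.12 (cv2) and the standard library are available. Lean on these libraries where they do the work, as an engineer would, in place of code of your own. Each camera call takes 0.05 s, during which the arm holds its last target. There are 200 camera calls.

### The job

Take the metal scoop off its board, hold it under the lip of the bread chute and push the flap under the chute back with the scoop, so that all four mini loaves slide down into the scoop. Then let the flap close, carry the loaves over and shake them out into the wooden two-part tray so that each half gets at least one and none falls beside it, and lay the scoop back flat on the middle of its board. Touch neither the loaves nor the dispenser with the gripper, and leave the tumbler, jar and bowl alone.

Things in the scene. Friction and masses are not known exactly. Their poses are not given: they have to be found in the camera images.
- scoop: Open-fronted aluminium scoop, 120 g: a rectangular pan with a straight black handle behind. Origin: underside, middle of the pan; x points out of the open front, z up. Pan x = -85 to 85 mm, 110 wide outside, 104 inside; floor 4 thick; side walls 52 high, back wall 80 high. Smooth inside: loaves slide on the flat floor from about 17 deg of forward tilt, over the front ramp from about 32.
- scoop_handle (a point): Middle of the scoop's handle, at x = -130, z = 45 mm in the scoop's frame: the place to grip, closing across y. The handle is a level bar along x from x = -175 to -85 mm, 18 mm wide (y), 24 mm tall.
- scoop_front (a point): Middle of the scoop's front lip, at x = 86, z = 10 mm in the scoop's frame. The floor is flat up to x = 55 mm and then ramps up 8 mm to this lip, which is 110 mm wide.
- board: Wooden board, 240 x 150 x 12 mm, fixed, on which the scoop lies at the start; origin: centre of its underside, x along its length. Its top is 12 mm above the counter.
- dispenser: Bread chute on a white wooden stand, fixed. Origin: on the counter below the middle of the chute's lower lip. x points in under the chute: the steel chute rises towards +x at 28 deg, loaves come off towards -x. Chute 86 mm wide, 200 long, side walls 30 high, up to 275 above the counter. Stand legs begin at x = 115 mm; below the chute in front of them there is only the flap.
- dispenser_lip (a point): Middle of the chute's lower edge, where loaves drop off: x = 0, z = 150 mm in the dispenser's frame. A steel gate 76 mm wide stands across it, up to 14 mm in front of it; the gate is one piece with the flap. When the flap is pushed the gate sinks, straight down, its foot to about z = 100 mm.
- flap_face (a point): Where to push the flap (as it hangs, gate shut): front face, x = 48, z = 70 mm in the dispenser's frame. The flap is an upright steel plate 80 mm wide, z = 40 to 140 mm, swinging about a pin along y at x = 85, z = 170 mm. This point is fixed to the stand and does not swing.
- flap (a joint): Swing of the spring flap in rad: 0 = gate shut, positive = flap pushed towards +x, in under the chute; at 0.38 the gate lies 15 mm or more below the chute floor and the loaves slide free; stop at 0.55. Pushed level at z = 70 mm it needs about 40 mm and 2 N to reach 0.38, 48 mm to reach 0.45. Let go, the spring shuts it.
- loaf1: Mini loaf, 36 x 62 x 24 mm (x, y, z), 35 g, crusty brown; origin at its centre. At the start it lies across the chute, first, against the gate in the row of four. They slide off the lip at up to 0.9 m/s and land 40 to 80 mm in front of it.
- loaf2: Mini loaf, 36 x 62 x 24 mm (x, y, z), 35 g, crusty brown; origin at its centre. At the start it lies across the chute, second in the row of four. They slide off the lip at up to 0.9 m/s and land 40 to 80 mm in front of it.
- loaf3: Mini loaf, 36 x 62 x 24 mm (x, y, z), 35 g, crusty brown; origin at its centre. At the start it lies across the chute, third in the row of four. They slide off the lip at up to 0.9 m/s and land 40 to 80 mm in front of it.
- loaf4: Mini loaf, 36 x 62 x 24 mm (x, y, z), 35 g, crusty brown; origin at its centre. At the start it lies across the chute, last, uppermost in the row of four. They slide off the lip at up to 0.9 m/s and land 40 to 80 mm in front of it.
- tray: Open wooden tray, fixed, 270 x 200 mm (x, y), 40 mm high, walls 6 mm, floor 6 mm, with one upright divider, as high as the walls, across its middle at x = 0: two halves, each 126 x 188 mm inside. Origin: centre of its underside.
- tumbler: Steel tumbler, 72 mm across, 100 mm high, standing by (origin: centre of its underside). Leave alone.
- jar: Amber glass jar with a lid, 80 mm across, 110 mm high, standing by (origin: centre of its underside). Leave alone.
- bowl: White bowl, 120 mm across, 55 mm high, standing by (origin: centre of its underside). Leave alone.
Mind the look-alikes: they are no part of the job. What is shaped like the loaf4 but black or yellow is not meant. Leave any yellow look-alike of the loaf1 alone.

How it is judged:
On the way, in this order (a step that is already met when the one before it is completed fails the run):
1. the lifted scoop pushes the flap open (value of joint flap above 0.3 rad and contact force between scoop and dispenser above 0.1 N and height (world z) of scoop above 0.03 m), for 0.05 s.
2. all four loaves lie in the lifted scoop and the flap is shut again (x of loaf1 in the frame of scoop between -0.088 and 0.082 m and y of loaf1 in the frame of scoop between -0.056 and 0.056 m and z of loaf1 in the frame of scoop between 0 and 0.11 m and x of loaf2 in the frame of scoop between -0.088 and 0.082 m and y of loaf2 in the frame of scoop between -0.056 and 0.056 m and z of loaf2 in the frame of scoop between 0 and 0.11 m and x of loaf3 in the frame of scoop between -0.088 and 0.082 m and y of loaf3 in the frame of scoop between -0.056 and 0.056 m and z of loaf3 in the frame of scoop between 0 and 0.11 m and x of loaf4 in the frame of scoop between -0.088 and 0.082 m and y of loaf4 in the frame of scoop between -0.056 and 0.056 m and z of loaf4 in the frame of scoop between 0 and 0.11 m and height (world z) of scoop above 0.03 m and value of joint flap below 0.1 rad), for 0.2 s.
3. all four loaves are in the tray, at least one in each half, with the scoop still in the air (x of loaf1 in the frame of tray between -0.135 and 0.135 m and y of loaf1 in the frame of tray between -0.1 and 0.1 m and z of each of loaf1, loaf2, loaf3, loaf4 in the frame of tray below 0.09 m and x of loaf2 in the frame of tray between -0.135 and 0.135 m and y of loaf2 in the frame of tray between -0.1 and 0.1 m and x of loaf3 in the frame of tray between -0.135 and 0.135 m and y of loaf3 in the frame of tray between -0.1 and 0.1 m and x of loaf4 in the frame of tray between -0.135 and 0.135 m and y of loaf4 in the frame of tray between -0.1 and 0.1 m and x of any of loaf1, loaf2, loaf3, loaf4 in the frame of tray above 0.003 m and x of any of loaf1, loaf2, loaf3, loaf4 in the frame of tray below -0.003 m and height (world z) of scoop_handle above 0.08 m), for 0.2 s.
At the end, for the whole second after the job is handed in: All four loaves rest in the tray (centres inside its walls, under 90 mm high), at least one each side of the divider; the scoop lies still and flat (within 0.08 rad) on its board, pan middle within 50 mm of the board's middle; the flap is shut (below 0.1 rad) (x of loaf1 in the frame of tray between -0.135 and 0.135 m and y of loaf1 in the frame of tray between -0.1 and 0.1 m and z of each of loaf1, loaf2, loaf3, loaf4 in the frame of tray below 0.09 m and x of loaf2 in the frame of tray between -0.135 and 0.135 m and y of loaf2 in the frame of tray between -0.1 and 0.1 m and x of loaf3 in the frame of tray between -0.135 and 0.135 m and y of loaf3 in the frame of tray between -0.1 and 0.1 m and x of loaf4 in the frame of tray between -0.135 and 0.135 m and y of loaf4 in the frame of tray between -0.1 and 0.1 m and x of any of loaf1, loaf2, loaf3, loaf4 in the frame of tray above 0.003 m and x of any of loaf1, loaf2, loaf3, loaf4 in the frame of tray below -0.003 m and linear speed of each of loaf1, loaf2, loaf3, loaf4 below 0.03 m/s and horizontal distance between scoop and board below 0.05 m and z of scoop in the frame of board between 0.009 and 0.018 m and angle between scoop's own z axis and vertical below 0.08 rad and linear speed of scoop below 0.02 m/s and value of joint flap below 0.1 rad); the robot touches nothing.
It fails at once if a loaf falls on the counter or the board (lies below 34 mm outside the tray) ((height (world z) of loaf1 below 0.034 m and not (x of loaf1 in the frame of tray between -0.135 and 0.135 m and y of loaf1 in the frame of tray between -0.1 and 0.1 m)) or (height (world z) of loaf2 below 0.034 m and not (x of loaf2 in the frame of tray between -0.135 and 0.135 m and y of loaf2 in the frame of tray between -0.1 and 0.1 m)) or (height (world z) of loaf3 below 0.034 m and not (x of loaf3 in the frame of tray between -0.135 and 0.135 m and y of loaf3 in the frame of tray between -0.1 and 0.1 m)) or (height (world z) of loaf4 below 0.034 m and not (x of loaf4 in the frame of tray between -0.135 and 0.135 m and y of loaf4 in the frame of tray between -0.1 and 0.1 m))).
It fails at once if the gripper or arm touches a loaf (contact force between any of the fingers, the arm and loaf1 above 0.3 N or contact force between any of the fingers, the arm and loaf2 above 0.3 N or contact force between any of the fingers, the arm and loaf3 above 0.3 N or contact force between any of the fingers, the arm and loaf4 above 0.3 N).
It fails at once if the gripper or arm touches the dispenser (contact force between any of the fingers, the arm and dispenser above 0.5 N).
It fails at once if the tumbler, jar or bowl is moved by more than 30 mm (distance of any of tumbler, jar, bowl from where it was at the start of the episode above 0.03 m).
It also fails if it takes over 67 s, if anything falls off the work surface, if the arm or the gripper's body presses on something with over 40 N, if the wrist force passes 120 N, or if a joint passes its speed limit or range.

## Working session

There is one attempt and no reset: what is moved stays moved. The work goes in short steps, Python scripts to look and compute and a tool call to move; the robot and the scene stay as the last step left them, time stands still between calls to the robot, and variables do not carry over. Pictures are saved under pics/ and viewed, at most 10 in all, crops included, and the job is handed in when it is done.

Besides the shell and the picture viewer there is one more tool, called as name([rows], argument=value, ...), one row to a line, values as JSON. send_rows: Moves the arm, as the interface text tells. Its arguments: {"type":"object","properties":{"rows":{"type":"array","items":{"type":"array","items":{"type":"number"}}},"force":{"type":"number"}},"required":["rows"]}

```bash
mkdir -p pics; python3 - <<'E'
from cell import *
import cv2,numpy as np
s=sense();print(s['tool_pos'],s['tcp_rot'],s['time_s'])
for n in("scene","top"):
    im=capture(n);cv2.imwrite(f"pics/{n}0.png",im[...,::-1]);c=calibration(n);print(n,np.round(c['camera_matrix'],1).tolist(),np.round(c['extrinsics'],4).tolist())
E
```

```text
[ 0.21836202 -0.50400453  0.23018358] [-1.17293740e-03  9.79173637e-01  2.03021002e-01 -2.91585219e-04] 0.0
scene [[457.1, 0.0, 313.4], [0.0, 457.1, 210.7], [0.0, 0.0, 1.0]] [[0.1125, 0.8128, -0.5715, 1.25], [0.9936, -0.0963, 0.0587, -0.1097], [-0.0073, -0.5745, -0.8185, 1.1372], [0.0, 0.0, 0.0, 1.0]]
top [[468.5, 0.0, 318.2], [0.0, 468.5, 196.5], [0.0, 0.0, 1.0]] [[-0.0265, -0.9885, 0.149, 0.3829], [-0.9993, 0.0298, 0.0204, -0.0303], [-0.0246, -0.1484, -0.9886, 1.4268], [0.0, 0.0, 0.0, 1.0]]
```

View pics/scene0.png

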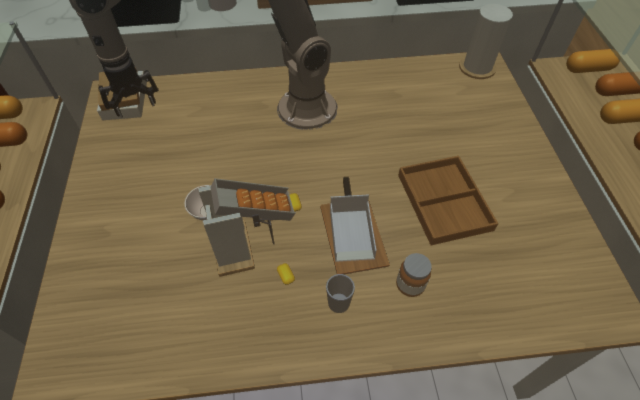

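View pics/top0.png

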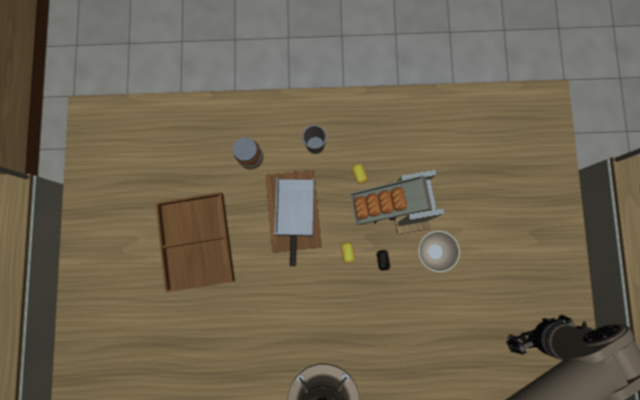

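The scene view shows the robot at the top. The dispenser with four brown loaves is at about (255,205), the scoop on its board at (352,235), the tray at (447,200), the tumbler at (340,292), the jar at (415,273) and the bowl at (200,203). There are yellow look-alikes at (295,202) and (286,273). In the top view, the scoop is at (295,210) with its handle at (293,250), the tray at (196,242), and the four brown loaves on the chute at (361–399,203). The black look-alike is at (383,260) and the yellow ones at (360,173) and (348,252). The brown row against the gate fits the description.

```bash
cat > h.py <<'E'
from cell import *
import cv2,numpy as np
from scipy.spatial.transform import Rotation as R
def ray(n,uv,s=None):
    c=calibration(n);K=np.array(c['camera_matrix'])
    if n=='wrist':
        T=np.eye(4);q=s['tcp_rot'];T[:3,:3]=R.from_quat([q[1],q[2],q[3],q[0]]).as_matrix();T[:3,3]=s['tool_pos'];E=T@np.array(c['hand_eye'])
    else:E=np.array(c['extrinsics'])
    return E[:3,3],E[:3,:3]@np.linalg.solve(K,[uv[0],uv[1],1])
def onz(n,uv,z,s=None):
    o,d=ray(n,uv,s);return o+d*(z-o[2])/d[2]
def proj(n,p):
    c=calibration(n);E=np.linalg.inv(np.array(c['extrinsics']));q=np.array(c['camera_matrix'])@(E[:3,:3]@p+E[:3,3]);return q[:2]/q[2]
E
python3 - <<'E'
import cv2
a=cv2.imread('pics/top0.png')[130:310,150:470]
cv2.imwrite('pics/c1.png',cv2.resize(a,None,fx=2.5,fy=2.5,interpolation=cv2.INTER_CUBIC))
b=cv2.imread('pics/scene0.png')[150:310,180:500]
cv2.imwrite('pics/c2.png',cv2.resize(b,None,fx=2.5,fy=2.5,interpolation=cv2.INTER_CUBIC))
E
```

```text
(no output)
```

View pics/c1.png

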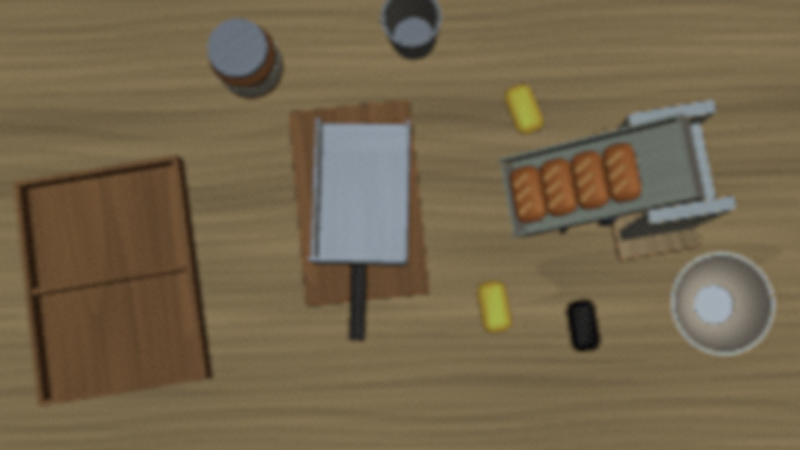

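View pics/c2.png

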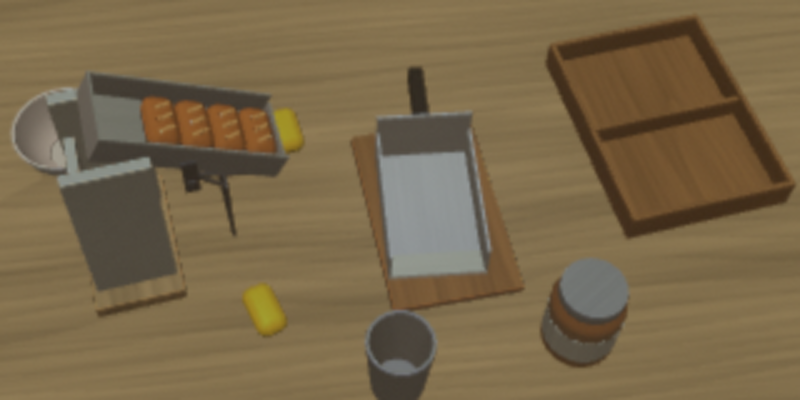

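The enlarged crop confirms it: only the brown row of four lies in the chute. Tray corners are at crop (18,184),(180,157),(211,378),(41,403), board corners at (290,112),(411,101),(428,294),(307,306), and the handle at (357,265)–(357,338). The chute's lower end is at (502,160)–(517,235) in the top crop and at (271,97)–(287,160) in the scene crop.

```bash
python3 - <<'E'
from h import *
t=lambda x,y:(150+x/2.5,130+y/2.5)
sc=lambda x,y:(180+x/2.5,150+y/2.5)
np.set_printoptions(precision=4,suppress=True)
def quad(nm,P,z):
    Q=np.array([onz('top',t(*p),z) for p in P]);e=Q-np.roll(Q,-1,0)
    print(nm,Q.mean(0),np.linalg.norm(e,axis=1),'yaw deg long',[np.degrees(np.arctan2(v[1],v[0])) for v in e])
quad('tray',[(18,184),(180,157),(211,378),(41,403)],.04)
quad('board',[(290,112),(411,101),(428,294),(307,306)],.012)
for nm,p,z in [('h back',(357,338),.069),('h front',(359,265),.069),('lipL',(322,124),.022),('lipR',(410,124),.022),('bwL',(312,262),.092),('bwR',(407,264),.092),('black',(583,325),.012),('yel1',(494,306),.012),('yel2',(524,108),.012),('tumbler',(412,12),.1),('jar',(239,48),.11),('bowl',(723,303),.055)]:
    print(nm,onz('top',t(*p),z))
def tri(a,b):
    o1,d1=ray('top',a);o2,d2=ray('scene',b)
    A=np.stack([d1,-d2],1);x=np.linalg.lstsq(A,o2-o1,rcond=None)[0];p=o1+d1*x[0];q=o2+d2*x[1];return (p+q)/2,np.linalg.norm(p-q)
print('far lip cnr',tri(t(502,160),sc(287,160)));print('near lip cnr',tri(t(517,235),sc(271,97)))
print('upper far',tri(t(688,120),sc(95,172)),'upper near',tri(t(703,200),sc(90,73)))
# chute wall edges long at 'top' 
for p in [(502,160),(517,235)]: print(onz('top',t(*p),.1765))
for p in [(628,122),(714,106)]: print('post',[onz('top',t(*p),z) for z in(.25,.275)])
# loaves
im=cv2.imread('pics/top0.png');hsv=cv2.cvtColor(im,cv2.COLOR_BGR2HSV)
m=cv2.inRange(hsv,(3,140,110),(16,255,255));m[:180]=0;m[225:]=0;m[:,:345]=0;m[:,415:]=0
ys,xs=np.nonzero(m);r=cv2.minAreaRect(np.stack([xs,ys],1).astype(np.float32));print(r)
E
```

```text
tray [0.4677 0.3681 0.04  ] [0.1979 0.2659 0.2014 0.2621] yaw deg long [np.float64(97.84005270773918), np.float64(8.12194508887104), np.float64(-83.24560165275231), np.float64(-172.6277147491591)]
board [0.5544 0.0752 0.012 ] [0.1499 0.2376 0.1463 0.2391] yaw deg long [np.float64(93.48617574901574), np.float64(3.488274990284531), np.float64(-85.94081581399321), np.float64(-175.6444297446371)]
h back [0.3903 0.076  0.069 ]
h front [0.474  0.0721 0.069 ]
lipL [0.6505 0.1178 0.022 ]
lipR [0.6472 0.0102 0.022 ]
bwL [0.4774 0.1241 0.092 ]
bwR [0.472  0.0157 0.092 ]
black [ 0.3988 -0.1899  0.012 ]
yel1 [ 0.4242 -0.0846  0.012 ]
yel2 [ 0.6647 -0.1301  0.012 ]
tumbler [0.7655 0.0022 0.1   ]
jar [0.7263 0.2036 0.11  ]
bowl [ 0.4192 -0.3476  0.055 ]
far lip cnr (array([ 0.5772, -0.091 ,  0.1669]), np.float64(0.004004610493142784))
near lip cnr (array([ 0.4949, -0.1024,  0.1695]), np.float64(0.007216365661531471))
upper far (array([ 0.6052, -0.2811,  0.2195]), np.float64(0.008817373757782338)) upper near (array([ 0.516 , -0.2804,  0.2627]), np.float64(0.01173718461684648))
[ 0.5755 -0.0925  0.1765]
[ 0.494  -0.1055  0.1765]
post [array([ 0.5994, -0.2183,  0.25  ]), array([ 0.5948, -0.2143,  0.275 ])]
post [array([ 0.6133, -0.3063,  0.25  ]), array([ 0.6084, -0.3004,  0.275 ])]
((379.8314208984375, 202.76963806152344), (20.61212158203125, 49.54404830932617), 77.00537872314453)
```

send_rows([
  [0,0,-130,42,-44.7,3,8.5],
  [0,0,-130,42,-44.7,3,8.5],
  [0,0,-130,42,-44.7,3,8.5],
  [0,0,-130,42,-44.7,3,8.5],
  [0,0,-130,42,-44.7,3,8.5],
  [0,0,-130,42,-44.7,3,8.5],
  [0,0,-130,42,-44.7,3,8.5],
  [0,0,-130,42,-44.7,3,8.5],
  [0,0,-130,42,-44.7,3,8.5],
  [0,0,-130,42,-44.7,3,8.5],
  [0,0,-130,42,-44.7,3,8.5],
  [0,0,-130,42,-44.7,3,8.5],
  [0,0,-130,42,-44.7,3,8.5],
  [0,0,-130,42,-44.7,3,8.5],
  [0,0,-130,42,-44.7,3,8.5],
  [0,0,-130,42,-44.7,3,8.5],
  [0,0,-130,42,-44.7,3,8.5],
  [0,0,-130,42,-44.7,3,8.5],
  [0,0,-130,42,-44.7,3,8.5],
  [0,0,-130,42,-44.7,3,8.5],
])

```text
time_s: 1.77
tool_pos: [0.426, 0.0723, 0.201]
tcp_rot: [-0.0, 0.231, 0.973, -0.0]
contact_force: [0.4, -0.0, 0.2]
gripper_width: 0.995
finger_force: 0.0
```

```bash
cat >> h.py <<'E'
def toolrot(psi,pitch=0):
    # tool pose holding scoop with yaw psi, forward pitch (deg); tool x = -scoop x, tool z = -scoop z
    S=R.from_euler('z',psi,degrees=True)*R.from_euler('y',pitch,degrees=True)
    return S*R.from_matrix(np.array([[-1,0,0],[0,1,0],[0,0,-1.]]))
def goto(pos,psi,pitch=0,s=None):
    s=s or sense();q=s['tcp_rot'];T=R.from_quat([q[1],q[2],q[3],q[0]])
    rv=(T.inv()*toolrot(psi,pitch)).as_rotvec(degrees=True);d=T.inv().apply(np.array(pos)-s['tool_pos'])*100
    print('row',np.round(rv,1).tolist(),np.round(d,2).tolist());return rv,d
def state():
    s=sense();q=s['tcp_rot'];T=R.from_quat([q[1],q[2],q[3],q[0]]);M=T.as_matrix()
    print('t',round(s['time_s'],2),'pos',np.round(s['tool_pos'],4),'psi',np.degrees(np.arctan2(-M[1,0],-M[0,0])).round(2),'pitch',np.degrees(np.arcsin(M[2,0])).round(2),'j',np.round(s['qpos'],2),'F',np.round(s['contact_force'],2),'gw',round(s['gripper_width'],3));return s
E
python3 - <<'E'
from h import *
s=state();goto([.426,.073,.2],-2)
E
```

```text
t 1.77 pos [0.426  0.0723 0.201 ] psi -26.7 pitch 0.04 j [ 0.47  0.15 -0.74  1.84  0.11  1.2   0.79] F [ 0.38 -0.    0.17] gw 0.995
row [-0.0, -0.0, -24.7] [0.03, 0.06, 0.1]
```

send_rows([
  [0,0,-24.7,0,0.1,0,8.5],
  [0,0,-24.7,0,0.1,0,8.5],
  [0,0,-24.7,0,0.1,0,8.5],
  [0,0,-24.7,0,0.1,0,8.5],
  [0,0,-24.7,0,0.1,0,8.5],
  [0,0,-24.7,0,0.1,0,8.5],
])

```text
time_s: 2.27
tool_pos: [0.4267, 0.0731, 0.2012]
tcp_rot: [-0.0, 0.018, 1.0, -0.0]
contact_force: [0.2, 0.1, 0.1]
gripper_width: 0.996
finger_force: 0.0
```

```bash
python3 - <<'E'
from h import *
s=state();im=capture('wrist');cv2.imwrite('pics/w1.png',im[...,::-1])
print(np.round(calibration('wrist')['hand_eye'],3).tolist())
E
```

```text
t 2.27 pos [0.4267 0.0731 0.2012] psi -2.1 pitch 0.01 j [ 0.51  0.15 -0.79  1.83  0.12  1.2   1.21] F [0.2  0.09 0.12] gw 0.996
[[0.001, -0.948, -0.318, 0.082], [1.0, 0.001, 0.0, -0.0], [-0.0, -0.318, 0.948, -0.143], [0.0, 0.0, 0.0, 1.0]]
```

View pics/w1.png

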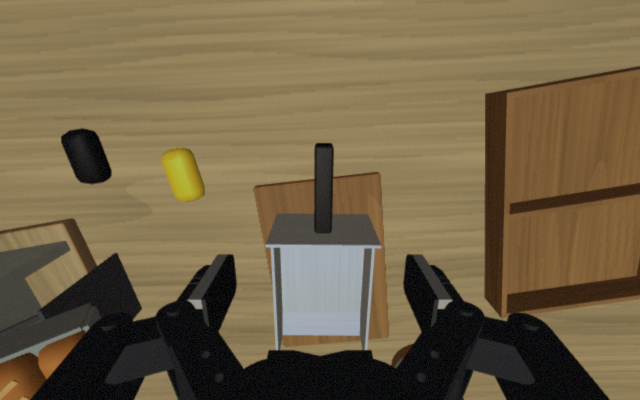

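The wrist view shows the black handle from (323,145) to (323,232). Behind it, the pan runs nearly straight and the flap is at (110,290).

```bash
python3 - <<'E'
from h import *
s=sense();np.set_printoptions(precision=4,suppress=True)
for n,p,z in [('hb',(323,145),.069),('hf',(323,231),.069),('bwL',(268,244),.092),('bwR',(379,244),.092),('lipL',(283,332),.022),('lipR',(368,332),.022),('tray near-right',(487,94),.04),('tray far-right',(507,313),.04),('flap bottom cnr',(139,296),.04),('flap top',(118,255),.05),('bd',(255,187),.012),('bd',(379,174),.012)]:
    print(n,onz('wrist',p,z,s))
E
```

```text
hb [0.3861 0.0778 0.069 ]
hf [0.4733 0.075  0.069 ]
bwL [0.4742 0.0226 0.092 ]
bwR [0.4779 0.1278 0.092 ]
lipL [0.6431 0.016  0.022 ]
lipR [0.6472 0.131  0.022 ]
tray near-right [0.3468 0.2385 0.04  ]
tray far-right [0.6069 0.3006 0.04  ]
flap bottom cnr [ 0.5658 -0.152   0.04  ]
flap top [ 0.5036 -0.1556  0.05  ]
bd [ 0.4407 -0.0029  0.012 ]
bd [0.4302 0.1416 0.012 ]
```

send_rows([
  [0,0,0,-0.1,0.2,4,8.5],
  [0,0,0,-0.1,0.2,8,8.5],
  [0,0,0,-0.1,0.2,11,8.5],
  [0,0,0,-0.1,0.2,13.5,8.5],
  [0,0,0,-0.1,0.2,15,8.5],
  [0,0,0,-0.1,0.2,16.3,8.5],
  [0,0,0,-0.1,0.2,16.3,8.5],
  [0,0,0,-0.1,0.2,16.3,1],
  [0,0,0,-0.1,0.2,16.3,1],
  [0,0,0,-0.1,0.2,16.3,1],
  [0,0,0,-0.1,0.2,16.3,1],
  [0,0,0,-0.1,0.2,16.3,1],
  [0,0,0,-0.1,0.2,16.3,1],
  [0,0,0,-0.1,0.2,16.3,1],
  [0,0,0,-0.1,0.2,16.3,1],
], force=90)

```text
time_s: 3.57
tool_pos: [0.4284, 0.0753, 0.039]
tcp_rot: [0.001, 0.017, 1.0, -0.0]
contact_force: [-1.9, -0.9, 6.7]
gripper_width: 0.195
finger_force: 87.7
```

```bash
python3 - <<'E'
from h import *
s=state();print(s['finger_force'])
E
```

```text
t 3.57 pos [0.4284 0.0753 0.039 ] psi -1.9 pitch -0.07 j [ 0.38  0.39 -0.71  2.04  0.35  0.83  1.  ] F [-1.91 -0.91  6.7 ] gw 0.195
87.71016597747803
```

send_rows([
  [0,0,0,0,0,-2,1],
  [0,0,0,0,0,-5,1],
  [0,0,0,0,0,-9,1],
  [0,0,0,0,1,-13,1],
  [0,0,6,-0.3,3,-16,1],
  [0,0,12,-0.6,5,-16,1],
  [0,0,18,-1,7,-16,1],
  [0,0,24,-1.4,9,-16,1],
  [0,0,30,-1.8,10.6,-16,1],
  [0,0,36,-1.8,10.6,-16,1],
  [0,0,42,-1.8,10.6,-16,1],
  [0,0,48,-1.8,10.6,-16,1],
  [0,0,54,-1.8,10.6,-16,1],
  [0,0,60,-1.8,10.6,-16,1],
  [0,0,66,-1.8,10.6,-16,1],
  [0,0,72,-1.8,10.6,-16,1],
  [0,0,79,-1.8,10.6,-16,1],
  [0,0,79,-1.8,10.6,-16,1],
  [0,0,79,-1.8,10.6,-16,1],
])

```text
time_s: 5.15
tool_pos: [0.4489, 0.1806, 0.1978]
tcp_rot: [-0.0, 0.647, 0.762, -0.0]
contact_force: [-0.5, 0.9, -1.5]
gripper_width: 0.192
finger_force: 88.1
```

```bash
python3 - <<'E'
from h import *
s=state();goto([.499,.123,.087],-81,s=s)
a=capture('top')[130:310,150:470,::-1];b=capture('scene')[140:300,180:500,::-1]
cv2.imwrite('pics/d1.png',cv2.resize(np.vstack([a,b]),None,fx=1.75,fy=1.75,interpolation=cv2.INTER_CUBIC))
E
```

```text
t 5.15 pos [0.4489 0.1806 0.1978] psi -80.69 pitch -0.01 j [ 0.1   0.25 -0.62  1.72  0.16  1.22 -0.4 ] F [-0.53  0.89 -1.47] gw 0.192
row [-0.0, 0.0, 0.3] [-6.5, 4.02, 11.08]
```

View pics/d1.png

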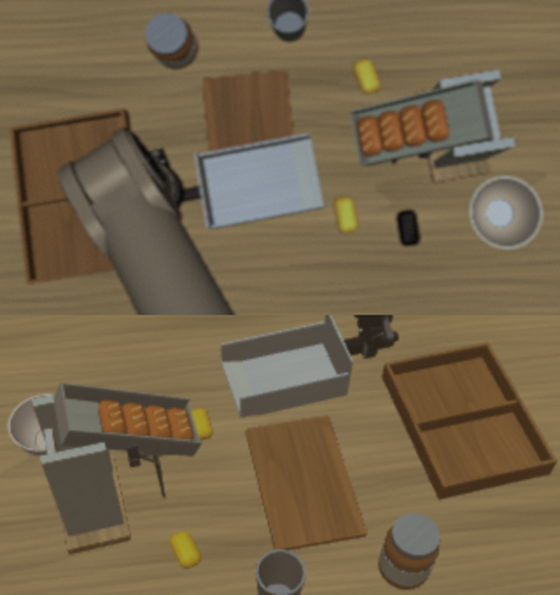

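The stacked top and scene crops show the scoop held level with its front facing the chute. The pan spans (198,155)–(322,207) and is nearly parallel to the chute.

send_rows([
  [0,0,0,0,1.5,2,1],
  [0,0,0,0,3,5,1],
  [0,0,0,-1,4,8,1],
  [0,0,0,-3,4,10,1],
  [0,0,0,-5,4,11,1],
  [0,0,0,-6.5,4,11.1,1],
  [0,0,0,-6.5,4,11.1,1],
  [0,0,0,-6.5,4,11.1,1],
])

```text
time_s: 5.92
tool_pos: [0.4993, 0.1219, 0.087]
tcp_rot: [-0.0, 0.649, 0.761, -0.0]
contact_force: [0.1, 0.3, -1.4]
gripper_width: 0.196
finger_force: 88.1
```

```bash
python3 - <<'E'
from h import *
s=state()
a=capture('top')[140:260,270:470,::-1];b=capture('scene')[150:270,180:380,::-1]
cv2.imwrite('pics/d2.png',cv2.resize(np.vstack([a,b]),None,fx=2.5,fy=2.5,interpolation=cv2.INTER_CUBIC))
# predicted pan corners (wall top) for checking
S=R.from_euler('z',-81,degrees=True);o=s['tool_pos']-S.apply([-.135,0,.027])
for p in [(-.085,.055,.08),(-.085,-.055,.08),(.085,.055,.052),(.085,-.055,.052)]:
    print(p,(proj('top',o+S.apply(p))-[270,140])*2.5,(proj('scene',o+S.apply(p))-[180,150])*2.5+[0,300])
E
```

```text
t 5.92 pos [0.4993 0.1219 0.087 ] psi -80.96 pitch 0.02 j [ 0.16  0.43 -0.56  1.79  0.26  0.99 -0.35] F [ 0.09  0.27 -1.35] gw 0.196
(-0.085, 0.055, 0.08) [ 44.54954544 157.22763516] [445.32738598 446.77906964]
(-0.085, -0.055, 0.08) [ 61.87410039 254.89001955] [413.86372098 369.76852912]
(0.085, 0.055, 0.052) [193.99907754 132.970307  ] [292.09356422 497.27643785]
(0.085, -0.055, 0.052) [212.8344837  228.22699391] [267.89088169 417.72758192]
```

View pics/d2.png

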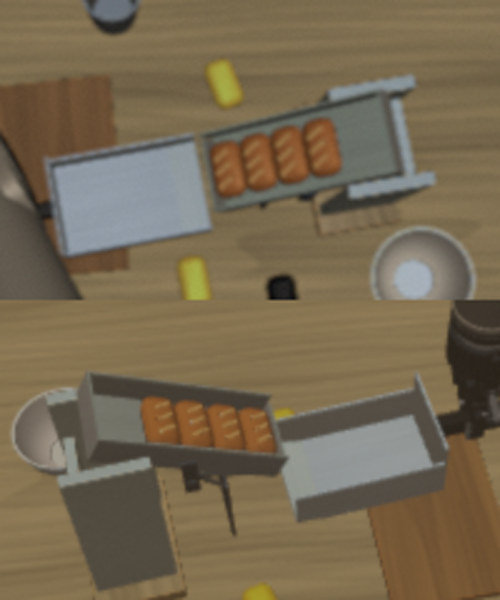

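The measured pan corners match the prediction within 2 px. The front edge at (194,133)–(212,228) lines up with the chute lip at (206,136)–(219,210).

send_rows([
  [0,0,0,-1.5,0,0,1],
  [0,0,0,-3,0,0,1],
  [0,0,0,-4.5,0,0,1],
  [0,0,0,-5,0,0,1],
  [0,0,0,-5.5,0,0,1],
  [0,0,0,-5.5,0,0,1],
])

```text
time_s: 6.52
tool_pos: [0.5081, 0.0687, 0.0876]
tcp_rot: [0.0, 0.649, 0.761, 0.0]
contact_force: [-0.5, 0.2, -1.2]
gripper_width: 0.2
finger_force: 88.2
```

send_rows([
  [0,0,0,-0.4,0,0,1],
  [0,0,0,-0.8,0,0,1],
  [0,0,0,-0.8,0,0,1],
])

```text
time_s: 6.77
tool_pos: [0.5092, 0.0603, 0.0873]
tcp_rot: [0.0, 0.649, 0.761, -0.0]
contact_force: [-0.4, -0.4, -1.3]
gripper_width: 0.195
finger_force: 88.2
```

```bash
python3 - <<'E'
from h import *
s=state()
E
```

```text
t 6.77 pos [0.5092 0.0603 0.0873] psi -80.87 pitch -0.03 j [ 0.27  0.42 -0.54  1.8   0.26  0.99 -0.22] F [-0.35 -0.44 -1.27] gw 0.195
```

send_rows([
  [0,0,0,-0.6,0,0,1],
  [0,0,0,-1.2,0,0,1],
  [0,0,0,-1.2,0,0,1],
])

```text
time_s: 7.02
tool_pos: [0.5113, 0.0471, 0.0871]
tcp_rot: [0.0, 0.649, 0.761, -0.0]
contact_force: [0.4, -1.3, -0.8]
gripper_width: 0.199
finger_force: 88.1
```

```bash
python3 - <<'E'
from h import *
s=state()
a=capture('top')[140:260,270:470,::-1];b=capture('scene')[150:270,180:380,::-1]
cv2.imwrite('pics/d3.png',cv2.resize(np.vstack([a,b]),None,fx=2.5,fy=2.5,interpolation=cv2.INTER_CUBIC))
E
```

```text
t 7.02 pos [0.5113 0.0471 0.0871] psi -80.98 pitch -0.05 j [ 0.29  0.42 -0.54  1.8   0.25  0.99 -0.19] F [ 0.42 -1.33 -0.76] gw 0.199
```

View pics/d3.png

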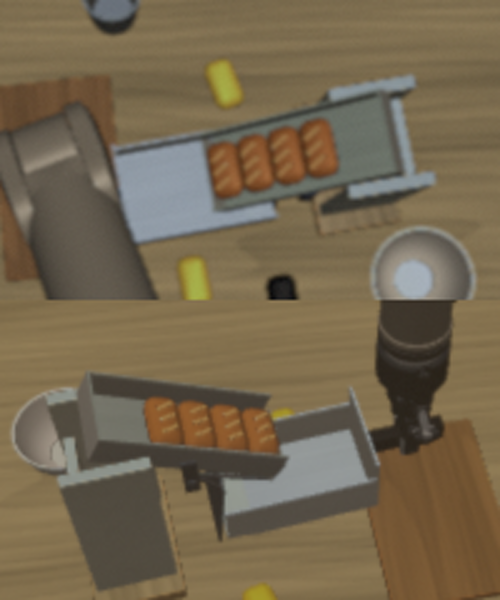

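The scoop's front is under the chute, with its near wall at (275,212), and is just starting to move the flap. The loaves have shifted about 2 px. I'll push another 36 mm.

send_rows([
  [0,0,0,-1.2,0,0,1],
  [0,0,0,-2.4,0,0,1],
  [0,0,0,-3.6,0,0,1],
  [0,0,0,-3.6,0,0,1],
  [0,0,0,-3.6,0,0,1],
  [0,0,0,-3.6,0,0,1],
  [0,0,0,-3.6,0,0,1],
  [0,0,0,-3.6,0,0,1],
  [0,0,0,-3.6,0,0,1],
  [0,0,0,-3.6,0,0,1],
])

```text
time_s: 7.95
tool_pos: [0.5166, 0.0137, 0.0872]
tcp_rot: [-0.0, 0.648, 0.761, -0.0]
contact_force: [-0.7, 1.4, -2.9]
gripper_width: 0.191
finger_force: 89.9
```

```bash
cat >> h.py <<'E'
def blobs(n,roi):
    im=capture(n)[...,::-1];hsv=cv2.cvtColor(im,cv2.COLOR_BGR2HSV);m=cv2.inRange(hsv,(3,150,120),(16,255,255))
    k=np.zeros_like(m);x0,y0,x1,y1=roi;k[y0:y1,x0:x1]=m[y0:y1,x0:x1]
    nn,_,st,c=cv2.connectedComponentsWithStats(k)
    print(n,[(st[i,4],st[i,:4].tolist()) for i in range(1,nn) if st[i,4]>8]);return im
E
python3 - <<'E'
from h import *
s=state()
for n in('top','scene'):
    blobs(n,(330,150,430,240) if n=='top' else (180,150,400,270))
E
```

```text
t 7.95 pos [0.5166 0.0137 0.0872] psi -80.83 pitch 0.01 j [ 0.35  0.43 -0.53  1.79  0.25  0.99 -0.12] F [-0.71  1.39 -2.86] gw 0.191
top [(np.int32(90), [348, 202, 8, 18]), (np.int32(143), [334, 204, 11, 18])]
scene [(np.int32(214), [297, 202, 15, 22]), (np.int32(34), [288, 205, 7, 7]), (np.int32(27), [292, 214, 6, 8]), (np.int32(21), [288, 225, 8, 5])]
```

send_rows([
  [0,0,0,0.4,0,0,1],
  [0,0,0,1,0,0,1],
  [0,0,0,1.8,0,0,1],
  [0,0,0,2.6,0,0,1],
  [0,0,0,3.4,0,0,1],
  [0,0,0,4.2,0,0,1],
  [0,0,0,5,0,0,1],
  [0,0,0,6,0,0,1],
  [0,0,0,7,0,0,1],
  [0,0,0,8,0,0,1],
  [0,0,0,9,0,0,1],
  [0,0,0,10,0,0,1],
  [0,0,0,11,0,0,1],
  [0,0,0,12,0,0,1],
  [0,0,0,13,0,0,1],
  [0,0,0,13.5,0,0,1],
  [0,0,0,13.5,0,0,1],
])

```text
time_s: 9.47
tool_pos: [0.4948, 0.1488, 0.0874]
tcp_rot: [-0.0, 0.647, 0.762, 0.001]
contact_force: [0.3, 0.9, -2.9]
gripper_width: 0.197
finger_force: 90.3
```

```bash
python3 - <<'E'
from h import *
s=state()
a=blobs('top',(270,150,430,260))[140:260,270:430];b=blobs('scene',(180,150,400,270))[150:290,240:400]
cv2.imwrite('pics/d4.png',cv2.resize(np.vstack([a,b]),None,fx=2.25,fy=2.25,interpolation=cv2.INTER_CUBIC))
E
```

```text
t 9.47 pos [0.4948 0.1488 0.0874] psi -80.7 pitch 0.07 j [ 0.11  0.43 -0.56  1.79  0.27  1.   -0.4 ] F [ 0.26  0.86 -2.92] gw 0.197
top [(np.int32(82), [300, 211, 7, 18]), (np.int32(95), [286, 213, 11, 19]), (np.int32(10), [307, 212, 3, 6])]
scene [(np.int32(171), [345, 191, 14, 17]), (np.int32(104), [335, 194, 12, 16]), (np.int32(67), [331, 203, 12, 16]), (np.int32(12), [347, 208, 5, 5])]
```

View pics/d4.png

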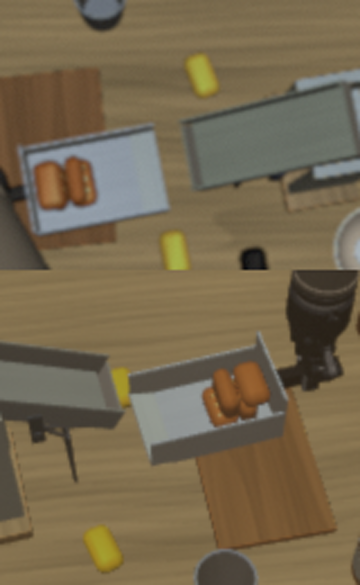

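The d4 crop shows the loaves stacked at the rear of the pan, at (65,183) in the top view and (237,390) in the scene view. The chute is empty, and the force gain of about 1.5 N matches four loaves. Next I carry them to the tray.

send_rows([
  [0,0,0,0.5,0,-1,1],
  [0,0,0,1,0,-3,1],
  [0,0,0,1,0,-5.5,1],
  [0,0,-3,1,0,-8,1],
  [0,0,-8,1,0,-10.5,1],
  [0,0,-14,1,0,-13,1],
  [0,0,-20,1,0,-15,1],
  [0,0,-26,1,0,-15.5,1],
  [0,0,-32,1,0,-15.5,1],
  [0,0,-38,1,0,-15.5,1],
  [0,0,-44,1,0,-15.5,1],
  [0,0,-50,1,0,-15.5,1],
  [0,0,-56,1,0,-15.5,1],
  [0,0,-62,1,0,-15.5,1],
  [0,0,-68,1,0,-15.5,1],
  [0,0,-74,1,0,-15.5,1],
  [0,0,-80,1,0,-15.5,1],
  [0,0,-85,1,0,-15.5,1],
  [0,0,-88,1,0,-15.5,1],
  [0,0,-90,1,0,-15.5,1],
])

```text
time_s: 11.23
tool_pos: [0.4934, 0.1554, 0.2427]
tcp_rot: [-0.0, -0.08, 0.997, -0.001]
contact_force: [0.6, 0.3, -3.3]
gripper_width: 0.19
finger_force: 90.2
```

```bash
python3 - <<'E'
from h import *
s=state();goto([.531,.176,.206],88,s=s)
sc=lambda x,y:(180+x/2.5,150+y/2.5)
Q=np.array([onz('scene',sc(*p),.04) for p in[(547,48),(697,17),(792,187)]]);print(Q.round(3))
E
```

```text
t 11.23 pos [0.4934 0.1554 0.2427] psi 9.18 pitch 0.05 j [ 0.34  0.36 -0.91  1.55  0.29  1.37  1.14] F [ 0.57  0.3  -3.32] gw 0.19
row [-0.0, -0.1, -78.8] [-4.04, 1.44, 3.67]
[[0.358 0.252 0.04 ]
 [0.33  0.453 0.04 ]
 [0.595 0.484 0.04 ]]
```

send_rows([
  [0,0,-2,-0.2,0,0,1],
  [0,0,-6,-0.5,0.2,0,1],
  [0,0,-11,-1,0.4,0,1],
  [0,0,-17,-1.5,0.6,0,1],
  [0,0,-23,-2,0.8,0,1],
  [0,0,-29,-2.5,1,0,1],
  [0,0,-35,-3,1.2,0,1],
  [0,0,-41,-3.5,1.4,0,1],
  [0,0,-47,-4.1,1.4,0.2,1],
  [0,0,-53,-4.1,1.4,0.5,1],
  [0,0,-59,-4.1,1.4,1,1],
  [0,0,-65,-4.1,1.4,1.5,1],
  [0,0,-71,-4.1,1.4,2,1],
  [0,0,-75,-4.1,1.4,2.5,1],
  [0,0,-78,-4.1,1.4,3,1],
  [0,0,-79,-4.1,1.4,3.3,1],
  [0,0,-79,-4.1,1.4,3.5,1],
  [0,0,-79,-4.1,1.4,3.5,1],
])

```text
time_s: 12.73
tool_pos: [0.5321, 0.1757, 0.2071]
tcp_rot: [-0.001, -0.695, 0.719, -0.0]
contact_force: [0.0, -0.7, -3.0]
gripper_width: 0.195
finger_force: 90.1
```

```bash
python3 - <<'E'
from h import *
s=state();rv,d=goto([.533,.176,.208],88,20,s=s)
blobs('top',(140,150,330,300));blobs('scene',(300,100,510,280))
E
```

```text
t 12.73 pos [0.5321 0.1757 0.2071] psi 88.0 pitch 0.08 j [ 0.39  0.6  -1.16  1.49  0.55  1.41  2.31] F [ 0.05 -0.67 -3.03] gw 0.195
row [0.0, 19.9, -0.0] [-0.03, -0.09, -0.09]
top [(np.int32(25), [203, 213, 6, 7])]
scene [(np.int32(98), [434, 163, 9, 17]), (np.int32(191), [418, 164, 15, 18]), (np.int32(31), [433, 184, 12, 5])]
```

send_rows([
  [0,4,0,0,0,0,1],
  [0,8,0,0,0,0,1],
  [0,12,0,0,0,0,1],
  [0,16,0,0,0,0,1],
  [0,19,0,0,0,0,1],
  [0,22,0,0,0,0,1],
  [0,24,0,0,0,0,1],
  [0,26,0,0,0,0,1],
  [0,26,0,0,0,0,1],
  [0,26,0,0,0,0,1],
])

```text
time_s: 13.67
tool_pos: [0.5319, 0.1779, 0.2073]
tcp_rot: [-0.161, -0.678, 0.7, -0.156]
contact_force: [-0.6, -0.0, -2.0]
gripper_width: 0.195
finger_force: 90.3
```

```bash
cat >> h.py <<'E'
def look():
    s=state();blobs('top',(140,150,330,300));blobs('scene',(300,100,510,280))
    P=R.from_quat(np.array(s['tcp_rot'])[[1,2,3,0]]);o=s['tool_pos'];f=lambda p:o+P.apply([-(p[0]+.135),p[1],-(p[2]-.027)])
    for n in('top','scene'):print('lip',n,[proj(n,f((.086,y,.01))).round(0).tolist() for y in(-.052,.052)],'back',proj(n,f((-.085,0,.0))).round(0).tolist())
    print('lip world',f((.086,0,.01)).round(3))
E
python3 -c "
from h import *
look()"
```

```text
t 13.67 pos [0.5319 0.1779 0.2073] psi 88.18 pitch 25.9 j [-0.05  0.7  -0.94  1.33  0.8   1.77  2.14] F [-0.55 -0.01 -1.95] gw 0.195
top []
scene [(np.int32(226), [447, 188, 21, 20]), (np.int32(205), [468, 189, 20, 25])]
lip top [[190.0, 198.0], [189.0, 234.0]] back [240.0, 214.0]
lip scene [[461.0, 216.0], [452.0, 187.0]] back [405.0, 191.0]
lip world [0.538 0.369 0.095]
```

send_rows([
  [0,-7,0,0,0,0,1],
  [0,-14,0,0,0,-0.5,1],
  [0,-20,0,0,0,-1,1],
  [0,-20,0,0,0,-1,1],
])

```text
time_s: 14.1
tool_pos: [0.5361, 0.1737, 0.2188]
tcp_rot: [-0.036, -0.689, 0.723, -0.039]
contact_force: [1.8, -2.3, -1.9]
gripper_width: 0.198
finger_force: 90.4
```

```bash
python3 -c "
from h import *
look();cv2.imwrite('pics/e1.png',cv2.resize(capture('scene')[120:280,340:520,::-1],None,fx=3.3,fy=3.3,interpolation=cv2.INTER_CUBIC))
hs=cv2.cvtColor(capture('scene')[120:280,340:520],cv2.COLOR_RGB2HSV)
m=cv2.inRange(hs,(4,120,90),(18,255,255))[50:110:3,60:160:2]
for r in m: print(''.join('#' if v else '.' for v in r))"
```

```text
t 14.1 pos [0.5361 0.1737 0.2188] psi 87.27 pitch 6.02 j [ 0.28  0.6  -1.1   1.43  0.61  1.51  2.27] F [ 1.83 -2.28 -1.85] gw 0.198
top [(np.int32(33), [157, 210, 10, 18]), (np.int32(32), [159, 232, 8, 5])]
scene [(np.int32(123), [478, 198, 14, 17]), (np.int32(189), [463, 205, 24, 17])]
lip top [[173.0, 191.0], [171.0, 229.0]] back [234.0, 211.0]
lip scene [[479.0, 200.0], [468.0, 170.0]] back [410.0, 186.0]
lip world [0.547 0.391 0.179]
..................................................
..................................................
..................................................
..................................................
....##............................................
....##............................................
..#..#............................................
......#...........................................
..................................................
....#.............................................
.........................................###......
.........#.........#..##..#.#####.######.####.....
......#..#####################################....
..........####################.############.##....
...........###################..###############...
............###################.###############...
............###################.########.###...#..
.............###################.###########....#.
..............##################...####..#######..
...........#..############################........
```

View pics/e1.png

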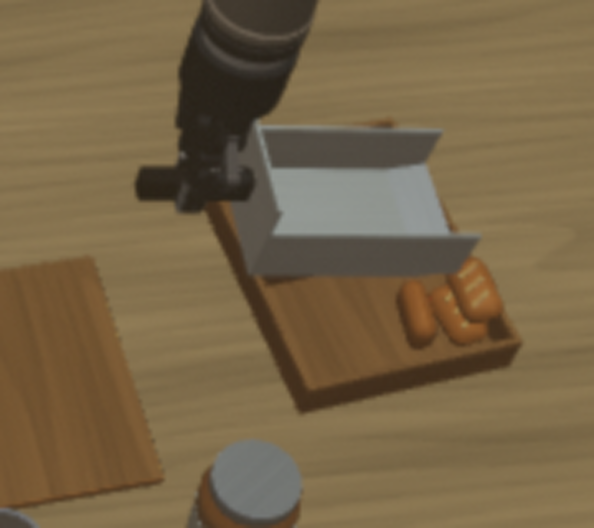

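send_rows([
  [0,-6,0,0,0,-2,1],
  [0,-6,0,0,0,-3,1],
  [0,-6,0,0,0,-3,1],
  [0,-6,0,0,0,-3,1],
  [0,-6,0,0,0,-3,1],
  [0,-6,0,0,0,-3,1],
])

```text
time_s: 14.8
tool_pos: [0.531, 0.1857, 0.2451]
tcp_rot: [-0.001, -0.697, 0.717, 0.0]
contact_force: [0.9, 0.1, -1.8]
gripper_width: 0.197
finger_force: 90.4
```

```bash
python3 -c "
from h import *
look();blobs('wrist',(0,0,640,400))
for n,(x0,y0,x1,y1),st in (('scene',(395,140,505,240),(3,2)),('top',(145,180,260,270),(3,2)),('wrist',(180,150,460,400),(8,4))):
    im=cv2.cvtColor(capture(n),cv2.COLOR_RGB2HSV);cv2.imwrite(f'pics/f_{n}.png',capture(n)[...,::-1])
    m=cv2.inRange(im,(3,150,110),(17,255,255))[y0:y1:st[0],x0:x1:st[1]]
    print(n)
    for r in m:
        if r.any():print(''.join('#' if v else '.' for v in r))"
```

```text
t 14.8 pos [0.531  0.1857 0.2451] psi 88.34 pitch 0.08 j [ 0.37  0.58 -1.17  1.42  0.53  1.49  2.33] F [ 0.86  0.12 -1.79] gw 0.197
top [(np.int32(12), [157, 211, 2, 9]), (np.int32(30), [165, 240, 9, 5])]
scene [(np.int32(132), [477, 198, 15, 17]), (np.int32(187), [463, 205, 24, 17])]
lip top [[161.0, 191.0], [159.0, 231.0]] back [226.0, 212.0]
lip scene [[489.0, 185.0], [478.0, 154.0]] back [417.0, 176.0]
lip world [0.537 0.407 0.228]
wrist []
scene
......................................#................
.........................................###.#.........
.........................................#.####........
.................................####..##.##.###.......
..................................###########..#.......
..................................########.#.####......
...................................###.####.###........
...................................####.###.##.........
.........................................#####.........
top
.......#..................................................
......#...................................................
...........####...........................................
..........##..#...........................................
wrist
.........................................................#............
............................................#.........................
```

```bash
python3 -c "
from h import *
s=sense()
P=R.from_quat(np.array(s['tcp_rot'])[[1,2,3,0]]);o=s['tool_pos'];f=lambda p:o+P.apply([-(p[0]+.135),p[1],-(p[2]-.027)])
for n in('top','scene'):
    im=cv2.cvtColor(cv2.imread(f'pics/f_{n}.png'),cv2.COLOR_BGR2HSV);print(n,'rows y +52..-52 (scoop left first), cols x back->front; H/S/V')
    for y in np.arange(.048,-.05,-.012):
        r=[]
        for x in np.arange(-.08,.085,.016):
            u,v=proj(n,f((x,y,.02))).round().astype(int);h,S,V=im[v,u];r.append(f'{h:3d}/{S:3d}/{V:3d}')
        print(' '.join(r))
t=cv2.imread('pics/f_top.png');H=cv2.cvtColor(t,cv2.COLOR_BGR2HSV)
print('scene tray blobs world',[onz('scene',p,.03).round(3).tolist() for p in[(484,206),(471,213)]],'top blob',[onz('top',p,.02).round(3).tolist() for p in[(169,242),(158,215)]])
"
```

```text
top rows y +52..-52 (scoop left first), cols x back->front; H/S/V
 18/ 46/ 72 104/ 30/129 106/ 32/150 106/ 32/151 105/ 34/150 106/ 33/148 105/ 35/146 105/ 35/147 105/ 35/145 105/ 35/146 106/ 25/135
 20/ 50/ 91  17/ 50/ 81 106/ 27/143 105/ 31/163 107/ 31/163 106/ 33/162 106/ 33/160 107/ 33/161 104/ 32/161 105/ 31/162 105/ 20/155
 18/ 52/ 99  18/ 49/ 89  18/ 50/103 106/ 30/145 104/ 33/163 106/ 33/163 106/ 33/161 106/ 33/160 106/ 33/162 105/ 34/165   0/  0/146
 19/ 52/103  19/ 50/ 97  19/ 51/109  19/ 48/144 105/ 34/165 106/ 33/164 106/ 33/161 106/ 33/160 105/ 34/164 104/ 32/165  30/  5/146
 18/ 51/110  20/ 50/103  19/ 53/ 92  19/ 47/148  19/ 51/124 105/ 35/160 104/ 33/163 106/ 33/163 106/ 33/164 105/ 31/165   5/ 25/132
 17/ 49/120  18/ 52/108  17/ 50/107  18/ 52/ 98  18/ 49/130  20/ 53/115 105/ 32/159 105/ 32/161 106/ 33/163 107/ 35/167 106/ 31/154
 18/ 51/121  18/ 51/114  17/ 49/109  18/ 51/115  18/ 45/102  18/ 49/129  19/ 46/ 89 106/ 36/165 106/ 32/165 107/ 32/167 101/ 14/142
 19/ 54/114  18/ 52/113  18/ 54/114  17/ 52/ 99  19/ 49/109  18/ 49/119  18/ 48/128  17/ 40/ 90 106/ 32/166 10
[... 828 characters left out ...]
9/149  66/  9/148  84/  8/151  78/  8/150  19/ 87/137
 18/ 47/ 81  30/ 11/115  70/ 10/153  72/  8/152  72/  8/151  72/  8/150  66/  8/150  60/  9/149  78/  8/152  78/  8/152  21/ 51/139
 18/ 47/ 81  72/  8/151  66/  8/151  72/  8/150  66/  8/150  66/  8/150  66/  9/149  72/  9/148  84/  8/152  78/  8/151  20/ 82/133
 17/ 50/ 81  19/ 30/ 92  18/ 38/ 87  23/ 23/ 98  20/ 34/ 91  26/ 17/103  22/ 30/ 92  18/ 38/ 87  20/ 24/ 97  20/ 34/ 91  23/ 23/101
 18/ 52/ 83  19/ 44/ 82  17/ 49/ 83  18/ 47/ 82  18/ 47/ 82  17/ 44/ 82  18/ 46/ 83  16/ 47/ 82  18/ 47/ 82  18/ 47/ 81  17/ 50/ 82
scene tray blobs world [[0.52, 0.475, 0.03], [0.54, 0.429, 0.03]] top blob [[0.47, 0.453, 0.02], [0.553, 0.488, 0.02]]
```

The e1 crop shows the scoop empty, with three loaves at (418,312), (460,315) and (475,290) in the far half. The fourth is hidden behind the pan, so I'll clear the view to find it.

send_rows([
  [0,0,0,2,0,0,1],
  [0,0,0,5,0,0,1],
  [0,0,0,8,0,0,1],
  [0,0,0,11,0,0,1],
  [0,0,0,13,0,0,1],
  [0,0,0,14,0,0,1],
  [0,0,0,14,0,0,1],
  [0,0,0,14,0,0,1],
])

```text
time_s: 15.92
tool_pos: [0.5276, 0.0451, 0.2462]
tcp_rot: [0.001, -0.695, 0.719, 0.0]
contact_force: [-0.5, 0.4, -1.4]
gripper_width: 0.196
finger_force: 90.4
```

```bash
python3 -c "
from h import *
look()
c=np.array([.471,.368]);e=np.array([np.cos(.131),np.sin(.131)]);n2=np.array([-e[1],e[0]])
for n,st in(('top',.012),('scene',.012)):
    im=capture(n);cv2.imwrite(f'pics/g_{n}.png',im[...,::-1]);H=cv2.cvtColor(im,cv2.COLOR_RGB2HSV)
    print(n,'rows tray x +.13..-.13, cols tray y +.095..-.095; S at z=.025')
    for x in np.arange(.126,-.13,-.014):
        r=''
        for y in np.arange(.09,-.095,-.01):
            p=c+x*e+y*n2;u,v=proj(n,np.array([p[0],p[1],.025])).round().astype(int);h,S,V=H[v,u];r+=f'{S:4d}'
        print(f'{x:+.3f}',r)
"
```

```text
t 15.92 pos [0.5276 0.0451 0.2462] psi 88.12 pitch -0.09 j [ 0.7   0.51 -1.2   1.51  0.47  1.45  2.59] F [-0.48  0.37 -1.43] gw 0.196
top [(np.int32(27), [157, 211, 9, 14]), (np.int32(10), [170, 210, 3, 7]), (np.int32(69), [178, 210, 5, 17]), (np.int32(29), [165, 240, 9, 5])]
scene [(np.int32(41), [465, 184, 9, 6]), (np.int32(137), [477, 198, 15, 17]), (np.int32(192), [463, 205, 24, 17])]
lip top [[214.0, 191.0], [213.0, 231.0]] back [280.0, 211.0]
lip scene [[435.0, 189.0], [426.0, 158.0]] back [364.0, 180.0]
lip world [0.535 0.266 0.23 ]
top rows tray x +.13..-.13, cols tray y +.095..-.095; S at z=.025
+0.126  143 145 149 139 145 144 149 145 150 142 158 141 149 138 136 142  16  33  32
+0.112  158 138 147 131 130 133 131 132 132 135 135 131 134 135 129 126  26  31  34
+0.098  125 165 148 162 130 160 167 135 135 129 130 135 138 130 132 117  28  34  34
+0.084  122 164 120 164 157 154 168 135 132 131 138 135 133 131 137  34  34  34  31
+0.070  116 158 112 172 163 154 170 134 132 129 134 135 134 134 134  13  33  33  34
+0.056  163 181 156 161 166 156 169 135 134 133 135 130 129 129 132 
[... 2071 characters left out ...]
 143 142 139 140 142 143 140
-0.028  177 157 146 143 142 145 144 143 142 142 142 106  65 124  83  98 130 131 134
-0.042  146 144 145 144 145 145 143 140 144 143  70  51  50  50  47  50  50  50  47
-0.056  144 145 143 142 142 143 141 143 143  92  50  50  50  47  50  44  50  47  47
-0.070  148 145 142 142 143 144 140 144 108  14  10  14  34  24  43  47  46  50  47
-0.084  145 144 144 143 141 141 142 140 142 141   5   8   8   8   8   9   9   7   8
-0.098  146 141 144 144 143 142 141 141 143 128   8   8   8   8   8   9   9   8   8
-0.112  144 143 143 143 142 144 143 140 140 124   8   8   8   8   9   9   9   7   8
-0.126  145 143 143 135 137 139 133 131 135  25   8   8   7   8   9   7   7   8   8
```

```bash
python3 -c "
from h import *
c=np.array([.471,.368]);e=np.array([np.cos(.131),np.sin(.131)]);n2=np.array([-e[1],e[0]])
tf=lambda p:((p[:2]-c)@e,(p[:2]-c)@n2,p[2])
cen={}
for n,(x0,y0,x1,y1) in(('top',(152,226,195,260)),('scene',(450,172,490,202))):
    H=cv2.cvtColor(cv2.imread(f'pics/g_{n}.png'),cv2.COLOR_BGR2HSV)
    print(n,'S')
    for v in range(y0,y1,2):print(v,' '.join(f'{H[v,u,1]:3d}/{H[v,u,2]:3d}' for u in range(x0,x1,3)))
    m=(H[y0:y1,x0:x1,1]>152).astype(np.uint8);m=cv2.morphologyEx(m,cv2.MORPH_OPEN,np.ones((3,3)))
    k,_,st,ce=cv2.connectedComponentsWithStats(m);i=1+np.argmax(st[1:,4]);cen[n]=ce[i]+[x0,y0];print(st[1:].tolist(),cen[n])
o1,d1=ray('top',cen['top']);o2,d2=ray('scene',cen['scene'])
x=np.linalg.lstsq(np.stack([d1,-d2],1),o2-o1,rcond=None)[0];a=o1+d1*x[0];b=o2+d2*x[1];print(a,b,np.linalg.norm(a-b),tf((a+b)/2))
for z in(.02,.04,.05,.06):print(z,tf(onz('top',cen['top'],z)),tf(onz('scene',cen['scene'],z)))
# divider ends in the same images, z=.04
print('div top',[proj('top',np.r_[c+y*n2,.04]).round(1).tolist() for y in(.09,-.09)])
"
```

```text
top S
226  95/123  97/123 153/123 112/144 152/134 173/103 158/121 156/113 149/ 96 170/117 170/ 96 140/ 80 130/106 136/103 133/ 98
228  94/125  93/123 143/107 161/114 164/109 163/ 86 168/ 97 150/ 95 134/105 148/ 95 148/ 79 131/ 97 133/102 133/102 132/ 95
230  94/125  93/123 112/107 170/ 63 148/ 79 133/ 98 136/101 130/106 136/107 135/102 132/104 131/101 132/104 130/104 131/ 97
232  96/125  95/124 110/114 148/ 57 136/ 79 134/101 129/105 136/105 133/109 135/104 135/104 131/101 134/103 131/101 131/ 97
234  95/124  95/121 104/115 136/ 62 143/ 73 131/101 144/ 99 144/ 92 147/ 90 133/102 136/105 135/102 129/105 133/102 130/ 96
236  93/123  93/124  99/118 143/ 66 138/ 70 143/ 89 146/ 94 160/ 83 171/ 70 139/ 90 133/107 134/101 136/103 131/101 132/ 95
238  96/125  93/126 101/121 140/ 71 150/ 61 152/ 94 160/102 181/ 83 184/ 65 136/ 86 128/106 131/103 135/102 134/101 137/ 95
240  95/131  95/132 102/125 138/ 74 173/ 75 168/123 163/127 170/111 174/ 60 133/ 98 134/103 131/105 134/103 134/ 99 134/ 95
242  95/129  95/129  97/129 130/ 86 175/102 162/142 141/150 164/120 152/ 69 131/107 136/103 131/103 13
[... 3303 characters left out ...]
8007), np.float64(0.020000000000000018))
0.04 (np.float64(0.010762370015454487), np.float64(0.07351815254110218), np.float64(0.040000000000000036)) (np.float64(0.01060325343634463), np.float64(0.0703161007813151), np.float64(0.040000000000000036))
0.05 (np.float64(0.009680056156100677), np.float64(0.0702233410783291), np.float64(0.050000000000000044)) (np.float64(0.01697728142622982), np.float64(0.0644313196636825), np.float64(0.050000000000000044))
0.06 (np.float64(0.008597742296746874), np.float64(0.06692852961555608), np.float64(0.06000000000000005)) (np.float64(0.0233513094161149), np.float64(0.058546538546049895), np.float64(0.06000000000000005))
div top [[165.1, 245.2], [224.9, 235.6]]
```

```bash
python3 -c "
from h import *
c=np.array([.471,.368]);e=np.array([np.cos(.131),np.sin(.131)]);n2=np.array([-e[1],e[0]])
tf=lambda p:np.r_[(p[:2]-c)@e,(p[:2]-c)@n2,p[2]].round(3)
# top/scene saturated, sum of bright loaf pixels
I={n:cv2.cvtColor(cv2.imread(f'pics/g_{n}.png'),cv2.COLOR_BGR2HSV) for n in('top','scene')}
B={}
for n,(x0,y0,x1,y1) in(('top',(150,205,190,230)),('scene',(455,196,500,228))):
    print(n)
    for v in range(y0,y1,2):print(v,''.join('#' if I[n][v,u,1]>152 and I[n][v,u,2]>105 else ('+' if I[n][v,u,1]>152 else '.') for u in range(x0,x1)))
def tri(a,b):
    o1,d1=ray('top',a);o2,d2=ray('scene',b);x=np.linalg.lstsq(np.stack([d1,-d2],1),o2-o1,rcond=None)[0];p=o1+d1*x[0];q=o2+d2*x[1];return tf((p+q)/2),np.linalg.norm(p-q).round(3)
for a in[(161,218),(171,217),(180.5,218.5)]:
    for b in[(484,206),(478,214),(467,214)]:print(a,b,tri(a,b))
p=np.r_[c+.105*e-.135*n2,.2];print(p);goto(p,97.5)
"
```

```text
top
205 ........+...............................
207 .........++.............................
209 ........++++++++.++##+.......####++.....
211 ........#########++.###+....######++....
213 .......###.......++#.##+....######++....
215 ........#.....####+...##+..+######++....
217 ........#........#+....#++.###.###++....
219 ................#++....#+++###.##+++....
221 ........#......###+.....#++###.##+++....
223 ........#........#+.....#++###.##++.....
225 ...............###+#....#++######++.....
227 ........##....###+++##++....++++++......
229 ..........++++++.+.+....................
scene
196 .......+++++##.##++++........................
198 .......++++++#+###+....++++##................
200 ........++++####+++..+######..##.............
202 ........+++++++++...+####..######............
204 ..........#.........++########..##...........
206 .......#######....###++####...#####..........
208 ......+###############++#######..###.........
210 .....+++############..#+#####...#####........
212 .....+++################+###.########........
214 ......+++##############.#+###########........
216 .
[... 330 characters left out ...]
, 0.085, 0.058]), np.float64(0.005))
(161, 218) (478, 214) (array([0.081, 0.087, 0.023]), np.float64(0.024))
(161, 218) (467, 214) (array([0.076, 0.07 , 0.027]), np.float64(0.055))
(171, 217) (484, 206) (array([0.081, 0.066, 0.065]), np.float64(0.022))
(171, 217) (478, 214) (array([0.084, 0.069, 0.029]), np.float64(0.003))
(171, 217) (467, 214) (array([0.078, 0.053, 0.03 ]), np.float64(0.027))
(180.5, 218.5) (484, 206) (array([0.078, 0.052, 0.065]), np.float64(0.049))
(180.5, 218.5) (478, 214) (array([0.08 , 0.055, 0.027]), np.float64(0.031))
(180.5, 218.5) (467, 214) (array([0.074, 0.04 , 0.026]), np.float64(0.001))
[0.5927348 0.2478724 0.2      ]
row [-0.0, 0.1, -9.2] [-20.29, -5.96, 4.66]
```

```bash
cat >> h.py <<'E'
C=np.array([.471,.368]);EX=np.array([np.cos(.131),np.sin(.131)]);EY=np.array([-EX[1],EX[0]])
def tipto(x,y,z,psi,pitch,p=(.086,.055,0)):
    t=np.r_[C+x*EX+y*EY,z];S=R.from_euler('z',psi,degrees=True)*R.from_euler('y',pitch,degrees=True)
    return t-S.apply(np.array(p)-[-.135,0,.027])
E
python3 -c "
from h import *
p=tipto(.046,.062,.11,60,15);print(p);goto(p,60,15)
"
```

```text
[0.45289772 0.22915933 0.19327901]
row [-3.7, 14.8, 28.2] [-18.01, 7.97, 5.33]
```

send_rows([
  [-0.4,1.5,3,-2,1,0,1],
  [-0.8,3,6,-4,2,0,1],
  [-1.2,5,10,-7,3,0,1],
  [-1.8,7,14,-10,4.5,0,1],
  [-2.4,9,18,-13,6,0,1],
  [-3,12,23,-16,7,0,1],
  [-3.7,14.8,28.2,-18,8,1,1],
  [-3.7,14.8,28.2,-18,8,2.5,1],
  [-3.7,14.8,28.2,-18,8,4,1],
  [-3.7,14.8,28.2,-18,8,5.3,1],
  [-3.7,14.8,28.2,-18,8,5.3,1],
  [-3.7,14.8,28.2,-18,8,5.3,1],
])

```text
time_s: 17.12
tool_pos: [0.4527, 0.2277, 0.1927]
tcp_rot: [-0.114, -0.495, 0.859, -0.065]
contact_force: [-0.3, 0.6, -0.9]
gripper_width: 0.192
finger_force: 90.4
```

```bash
python3 -c "
from h import *
look()
for a in[(.046,.062,.046),(-.04,.062,.046),(-.04,.062,.11)]:goto(tipto(*a,60,15),60,15)
"
```

```text
t 17.12 pos [0.4527 0.2277 0.1927] psi 59.9 pitch 15.15 j [ 0.03  0.6  -0.96  1.46  0.51  1.6   1.65] F [-0.3   0.6  -0.86] gw 0.192
top []
scene [(np.int32(134), [477, 198, 15, 17]), (np.int32(65), [474, 210, 13, 12]), (np.int32(19), [466, 217, 6, 4])]
lip top [[183.0, 193.0], [164.0, 225.0]] back [221.0, 236.0]
lip scene [[470.0, 215.0], [479.0, 187.0]] back [418.0, 174.0]
lip world [0.557 0.408 0.119]
row [0.0, -0.0, -0.2] [-1.75, 0.14, 6.23]
row [0.0, -0.0, -0.2] [3.33, 6.94, 7.58]
row [0.0, -0.0, -0.2] [4.98, 6.94, 1.4]
```

send_rows([
  [0,0,0,-0.6,0.1,2,1],
  [0,0,0,-1.1,0.1,4,1],
  [0,0,0,-1.5,0.1,5.4,1],
  [0,0,0,-1.7,0.1,6.2,1],
  [0,0,0,-1.7,0.1,6.2,1],
])

```text
time_s: 17.63
tool_pos: [0.4525, 0.2269, 0.128]
tcp_rot: [-0.115, -0.494, 0.86, -0.066]
contact_force: [-0.0, 0.2, -2.7]
gripper_width: 0.196
finger_force: 90.5
```

send_rows([
  [0,0,0,0.6,0.8,0.15,1],
  [0,0,0,1.2,1.6,0.3,1],
  [0,0,0,1.8,2.4,0.45,1],
  [0,0,0,2.4,3.2,0.65,1],
  [0,0,0,2.4,3.2,0.65,1],
])

```text
time_s: 18.05
tool_pos: [0.4139, 0.224, 0.1315]
tcp_rot: [-0.11, -0.494, 0.86, -0.066]
contact_force: [1.9, 0.2, 3.6]
gripper_width: 0.194
finger_force: 91.2
```

```bash
cat >> h.py <<'E'
def traymap(n,z=.03):
    im=capture(n);cv2.imwrite(f'pics/m_{n}.png',im[...,::-1]);H=cv2.cvtColor(im,cv2.COLOR_RGB2HSV);print(n,'z',z)
    for x in np.arange(.12,-.125,-.012):
        r=''
        for y in np.arange(.096,-.097,-.006):
            u,v=proj(n,np.r_[C+x*EX+y*EY,z]).round().astype(int);h,S,V=H[v,u];r+='#' if S>152 and V>105 else '+' if S>154 else ' ' if S<120 else '.'
        print(f'{x:+.3f}',r)
E
python3 -c "
from h import *
s=state();traymap('scene');traymap('top')
"
```

```text
t 18.05 pos [0.4139 0.224  0.1315] psi 59.68 pitch 14.74 j [ 0.05  0.59 -0.96  1.65  0.52  1.44  1.57] F [1.89 0.18 3.56] gw 0.194
scene z 0.03
+0.120 ......+..........................
+0.108 ..#####+...++....................
+0.096 ###+####.###+....................
+0.084 . ######+###+....................
+0.072 #.#+########.    ................
+0.060 .##+#####.          .............
+0.048 .##.....##            ...........
+0.036 #++###++               ..........
+0.024 .+#..##                  ........
+0.012 +####                      ......
+0.000 #.#.                         ....
-0.012 .                             ...
-0.024                                  
-0.036                                  
-0.048                                  
-0.060 .                                
-0.072 ...                              
-0.084 ....                           ..
-0.096 .....                        ....
-0.108 .......                     .....
-0.120 .........                  ......
top z 0.03
+0.120   ..........  .................. 
+0.108     .+.......   .................
+0.096         .###+.     ............. 
+0.084          .++          ...........
+0.072                         .........
+0.060                            ......
+0.048                              ....
+0.036                                ..
+0.024                                  
+0.012                                  
+0.000                                  
-0.012                                  
-0.024                                  
-0.036                                  
-0.048                                  
-0.060 ...                              
-0.072 +.....                           
-0.084 +........                        
-0.096 +..........                      
-0.108 +............                    
-0.120 ...............
```

send_rows([
  [0,0,0,0.3,0,-1,1],
  [0,0,0,0.7,0,-3,1],
  [0,0,0,3,-1,-6,1],
  [0,0,0,7,-1,-8,1],
  [0,0,0,11,-1,-9,1],
  [0,0,0,14,-2,-9,1],
  [0,0,0,14,-4,-9,1],
  [0,0,0,14,-4,-9,1],
])

```text
time_s: 18.82
tool_pos: [0.3929, 0.1005, 0.2531]
tcp_rot: [-0.114, -0.49, 0.862, -0.068]
contact_force: [0.5, -0.3, -1.6]
gripper_width: 0.194
finger_force: 90.4
```

```bash
python3 -c "
from h import *
s=state();traymap('scene',.03);traymap('top',.03);traymap('top',.045)
"
```

```text
t 18.82 pos [0.3929 0.1005 0.2531] psi 59.2 pitch 15.25 j [ 0.42  0.3  -1.06  1.66  0.37  1.59  1.91] F [ 0.46 -0.3  -1.58] gw 0.194
scene z 0.03
+0.120 .+...+++.........................
+0.108 .+++###+...+++...................
+0.096 ####++##.###++...................
+0.084 ..##++##+###++...................
+0.072 #..##+######+....................
+0.060 .#.##+#####++....................
+0.048 .###++..###......................
+0.036 ...####+.........................
+0.024 ++##.###.........................
+0.012 +##.###+.........................
+0.000 ######+..........................
-0.012 #####............................
-0.024 ####.............................
-0.036 ........................... .....
-0.048 ........................     ....
-0.060 .....................           .
-0.072 .....................            
-0.084 ....................             
-0.096 ..................               
-0.108 .................                
-0.120 ...............                  
top z 0.03
+0.120 +............................... 
+0.108 #...++.......................... 

[... 936 characters left out ...]
.....            .
+0.072 +.  .#+#.#.#+.....               
+0.060 .#.##+##+#.#+..                  
+0.048 .+.......##+                     
+0.036 .....#..                         
+0.024 .+#..                            
+0.012 +..#.                            
+0.000 #####                            
-0.012 +.....                           
-0.024 .......                          
-0.036 +.......                         
-0.048 ..........                       
-0.060 +..........                      
-0.072 ............                     
-0.084 .+...........                    
-0.096 .+............                   
-0.108 .+..............                 
-0.120 ..................
```

send_rows([
  [0,0,0,3,-1,0,1],
  [0,0,0,6,-3,1,1],
  [0,0,0,8,-6,2,1],
  [0,0,0,8,-9,2,1],
  [0,0,0,8,-10,2,1],
  [0,0,0,8,-10,2,1],
])

```text
time_s: 19.47
tool_pos: [0.437, -0.0166, 0.2528]
tcp_rot: [-0.114, -0.493, 0.86, -0.064]
contact_force: [0.4, 0.1, -1.7]
gripper_width: 0.193
finger_force: 90.4
```

```bash
cat >> h.py <<'E'
def fine(n,roi):
    im=capture(n);cv2.imwrite(f'pics/q_{n}.png',im[...,::-1]);H=cv2.cvtColor(im,cv2.COLOR_RGB2HSV);x0,y0,x1,y1=roi
    print(n,'u0',x0)
    for v in range(y0,y1):print(v,''.join('@' if S>150 and V>125 else '#' if S>150 and V>100 else '+' if S>152 else '-' if V<80 else '.' for h,S,V in H[v,x0:x1].astype(int)))
E
python3 -c "
from h import *
s=state();fine('top',(150,204,195,252));fine('scene',(452,176,500,228))
print([proj('top',np.r_[C+y*EY,.04]).round().tolist() for y in(.094,-.09)],[proj('scene',np.r_[C+y*EY,.04]).round().tolist() for y in(.094,-.09)])
"
```

```text
t 19.47 pos [ 0.437  -0.0166  0.2528] psi 59.7 pitch 15.04 j [ 0.62  0.32 -1.    1.63  0.43  1.56  2.18] F [ 0.38  0.13 -1.67] gw 0.193
top u0 150
204 ........----+-----...........................
205 ........-++---...............................
206 ........+++-.................................
207 ........-+++#####++..........................
208 .........+###@@@##+++..........+.............
209 ........+#@@@@...##++#+.....######...........
210 ........#@@@@....@#+###+....##@@##++.........
211 ........#@@......@#+###+....#@@@@#++.........
212 ........#@@.....@@#++###....#@@@@#++.........
213 ........#@........##+###....#@@@@#++-........
214 ........#@.........#+###+..##@@@@#++-........
215 ........##@........#+###+..##@@@@#++.........
216 .........#@.......@#++##+..##@@@@#++.........
217 .........#@......@@#++###..##@.@@#++.........
218 .........#@........##+###..##@@@@#++.........
219 .........##.........#+###+###@@@@#++.........
220 .........+#........##+###++#@@.@##++.........
221 .........+#@.......@#++##++#@@@@#++-.........
222 ..........##......@@#++##+##@@@@#+++.........
223
[... 3581 characters left out ...]
16 .........+++##@@@@@#+###@@@++##@@@@@@##+#.......
217 .........+++##@@@@@##+##@@@#++########++........
218 .........#+++#@@@@@##+###@@@#++#####+++++.......
219 ..........+++##@@@@###+##@@@##++++#+++++-.......
220 ...........+++#######.++##@@@@#+####+----+......
221 ...........++++####+#..+###@@@#####+++---+......
222 ...........+++++++++...#+##########++---+.......
223 ...........++++++++#....+++#######+.............
224 ............+++++++......+++++++...........+....
225 .............++++..#......#+#...........++-+-...
226 ..................................++.--++-++....
227 ..............................+.+-+-+-+--+--....
[[164.0, 245.0], [225.0, 236.0]] [[474.0, 188.0], [417.0, 200.0]]
```

```bash
python3 -c "
from h import *
tf=lambda p:np.r_[(p[:2]-C)@EX,(p[:2]-C)@EY,p[2]].round(3)
def tri(a,b):
    o1,d1=ray('top',a);o2,d2=ray('scene',b);x=np.linalg.lstsq(np.stack([d1,-d2],1),o2-o1,rcond=None)[0];p=o1+d1*x[0];q=o2+d2*x[1];return tf((p+q)/2),np.linalg.norm(p-q).round(3)
for a,b in[((171,239.5),(469,193)),((168,246.5),(469,184.5)),((168,243.5),(469,187)),((173.5,231.5),(469,200.5))]:print(a,b,tri(a,b))
# calibrate divider & tray edges: check where divider dark line in top is vs z
s=sense();print([tf(onz('top',(u,v),.04)) for u,v in[(194,242),(181,244.5)]])
"
```

```text
(171, 239.5) (469, 193) (array([0.014, 0.07 , 0.042]), np.float64(0.0))
(168, 246.5) (469, 184.5) (array([-0.007,  0.076,  0.056]), np.float64(0.0))
(168, 243.5) (469, 187) (array([0.002, 0.074, 0.055]), np.float64(0.003))
(173.5, 231.5) (469, 200.5) (array([0.037, 0.061, 0.037]), np.float64(0.0))
[array([-0.004,  0.003,  0.04 ]), array([-0.005,  0.043,  0.04 ])]
```

```bash
python3 -c "
from h import *
p=tipto(.032,.033,.13,10,42,(.086,0,0));print(p);goto(p,10,42);goto(np.r_[.35,.2,.30],10,0)
"
```

```text
[0.35446732 0.37951538 0.29794277]
row [-23.9, 25.1, 44.4] [-27.84, 26.66, -12.02]
row [-6.4, -14.1, 49.7] [-12.55, 18.07, -8.15]
```

send_rows([
  [-1.4,-2,6,-2,3,-2,1],
  [-2,-4,12,-4,6,-4,1],
  [-3,-6,18,-6,9,-6,1],
  [-4,-8,24,-8,12,-7,1],
  [-5,-10,30,-10,15,-8,1],
  [-5.5,-12,36,-12,17,-8,1],
  [-6,-13,42,-12.5,18,-8.1,1],
  [-6.4,-14.1,49.7,-12.5,18,-8.1,1],
  [-6.4,-14.1,49.7,-12.5,18,-8.1,1],
  [-6.4,-14.1,49.7,-12.5,18,-8.1,1],
])

```text
time_s: 20.4
tool_pos: [0.3497, 0.1982, 0.2991]
tcp_rot: [0.001, -0.088, 0.996, -0.003]
contact_force: [-0.5, -0.3, -2.2]
gripper_width: 0.194
finger_force: 90.4
```

```bash
python3 -c "
from h import *
state()
p=tipto(.032,.033,.13,10,42,(.086,0,0));goto(p,10,42)
"
```

```text
t 20.4 pos [0.3497 0.1982 0.2991] psi 10.14 pitch -0.03 j [ 0.49  0.01 -1.04  1.71  0.01  1.43  1.2 ] F [-0.46 -0.33 -2.15] gw 0.194
row [-0.4, 42.0, 0.0] [-3.66, 17.76, 0.02]
```

send_rows([
  [0,5,0,-1,2,0,1],
  [0,10,0,-1.5,4,0,1],
  [0,15,0,-2,6,0,1],
  [0,20,0,-2.5,9,0,1],
  [0,25,0,-3,12,0,1],
  [0,30,0,-3.5,15,0,1],
  [-0.2,36,0,-3.7,17.8,0,1],
  [-0.4,42,0,-3.7,17.8,0,1],
  [-0.4,42,0,-3.7,17.8,0,1],
  [-0.4,42,0,-3.7,17.8,0,1],
])

```text
time_s: 21.23
tool_pos: [0.3492, 0.3758, 0.283]
tcp_rot: [-0.355, -0.075, 0.932, -0.025]
contact_force: [1.2, -1.0, -1.5]
gripper_width: 0.192
finger_force: 91.1
```

```bash
python3 -c "
from h import *
s=state()
for a in[(.032,.033,.13),(.032,.033,.06),(-.02,.033,.056),(-.038,.033,.036),(-.045,.033,.12)]:print(a);goto(tipto(*a,10,42,(.086,0,0)),10,42)
fine('scene',(455,180,480,205))
"
```

```text
t 21.23 pos [0.3492 0.3758 0.283 ] psi 9.45 pitch 41.67 j [-0.31  0.8  -0.73  0.99 -0.03  2.03  0.73] F [ 1.24 -1.05 -1.51] gw 0.192
(0.032, 0.033, 0.13)
row [0.9, 0.3, -0.4] [0.56, 0.29, -1.5]
(0.032, 0.033, 0.06)
row [0.9, 0.3, -0.4] [-4.09, 0.25, 3.73]
(-0.02, 0.033, 0.056)
row [0.9, 0.3, -0.4] [-0.47, 0.39, 7.48]
(-0.038, 0.033, 0.036)
row [0.9, 0.3, -0.4] [-0.46, 0.43, 10.17]
(-0.045, 0.033, 0.12)
row [0.9, 0.3, -0.4] [5.65, 0.5, 4.36]
scene u0 455
180 .........................
181 .........................
182 .........................
183 .........................
184 .........................
185 ............@@@@@@@#.....
186 ..........#@@@@@@@@@#....
187 .........##@@@@@@@.@#....
188 .........##@@@@@@..@#....
189 .........##@@@...@@@#....
190 .........##@@@.@@@@##....
191 .........##@@@@@@@@#+-...
192 .........##@@@@@@@@#+--..
193 .......-+##@@@@@..@#+--..
194 ..------+##@@...@@@#+---.
195 --------+#@@@@@@@@@#+---.
196 --------+#@@@@@@@@@#+----
197 -------+##@@@@@@@@@#-----
198 ---....###@@@@@....#-----
199 ........##@@@..@@@##.----
200 ........###@@@@@@@##.----
201 ........++##########..++#
202 .........+++######+.###@@
203 ..........+++++++++##@@@@
204 ..........##.+++.+###@@@.
```

send_rows([
  [0.9,0,0,-1,0.3,0.5,1],
  [0.9,0,0,-2,0.3,1.5,1],
  [0.9,0,0,-3,0.3,2.5,1],
  [0.9,0,0,-4.1,0.3,3.7,1],
  [0.9,0,0,-4.1,0.3,3.7,1],
  [0.9,0,0,-4.1,0.3,3.7,1],
])

```text
time_s: 21.78
tool_pos: [0.3529, 0.3805, 0.2331]
tcp_rot: [-0.352, -0.08, 0.932, -0.03]
contact_force: [-0.7, 0.4, -0.9]
gripper_width: 0.196
finger_force: 91.1
```

```bash
python3 -c "
from h import *
s=state()
for a in[(.032,.033,.06),(-.02,.033,.056),(-.038,.033,.036),(-.045,.033,.12)]:print(a);goto(tipto(*a,10,42,(.086,0,0)),10,42)
fine('scene',(455,180,480,205))
"
```

```text
t 21.78 pos [0.3529 0.3805 0.2331] psi 9.85 pitch 41.38 j [-0.32  0.83 -0.71  1.04  0.    1.95  0.76] F [-0.67  0.41 -0.9 ] gw 0.196
(0.032, 0.033, 0.06)
row [0.1, 0.6, -0.1] [-0.45, -0.12, 0.29]
(-0.02, 0.033, 0.056)
row [0.1, 0.6, -0.1] [3.19, 0.09, 4.03]
(-0.038, 0.033, 0.036)
row [0.1, 0.6, -0.1] [3.21, 0.16, 6.72]
(-0.045, 0.033, 0.12)
row [0.1, 0.6, -0.1] [9.29, 0.19, 0.88]
scene u0 455
180 .........................
181 .........................
182 .........................
183 .........................
184 .........................
185 .........................
186 .........................
187 .........................
188 .........................
189 .........................
190 .........................
191 .........................
192 .........................
193 .........................
194 .....................---.
195 ................@@@#-----
196 ............@@@@@@@#+----
197 ........##@@@@@@@@@#-----
198 ........##@@@@@....#-----
199 ........##@@@..@@@##.----
200 ........###@@@@@@@##.----
201 ........+##########...++#
202 .........+++#######.###@@
203 ..........+++++++++##@@@@
204 ..........##..++..###@@@.
```

send_rows([
  [0,0,0,0,0,1,1],
  [0,0,0,0.6,0,1.6,1],
  [0,0,0,1.3,0,2.3,1],
  [0,0,0,2,0,3,1],
  [0,0,0,2.6,0.1,3.5,1],
  [0,0,0,3.2,0.1,4,1],
])

```text
time_s: 22.33
tool_pos: [0.3031, 0.374, 0.2256]
tcp_rot: [-0.35, -0.08, 0.933, -0.029]
contact_force: [-0.5, 0.2, -1.9]
gripper_width: 0.194
finger_force: 91.2
```

```bash
python3 -c "
from h import *
s=state()
for a in[(-.02,.033,.056),(-.038,.033,.036),(-.045,.033,.12)]:print(a);goto(tipto(*a,10,42,(.086,0,0)),10,42)
fine('scene',(450,178,485,208))
"
```

```text
t 22.33 pos [0.3031 0.374  0.2256] psi 9.92 pitch 41.18 j [-0.28  0.75 -0.73  1.22 -0.03  1.84  0.74] F [-0.55  0.24 -1.94] gw 0.194
(-0.02, 0.033, 0.056)
row [0.2, 0.8, -0.1] [-0.08, -0.12, 0.15]
(-0.038, 0.033, 0.036)
row [0.2, 0.8, -0.1] [-0.04, -0.05, 2.84]
(-0.045, 0.033, 0.12)
row [0.2, 0.8, -0.1] [6.01, -0.01, -3.02]
scene u0 450
178 ...................................
179 ...................................
180 ...................................
181 ...................................
182 ...................---.............
183 ..................++.-.............
184 ...............#@@@@@@@#...........
185 ..............##@@@@@@@@#..........
186 ..............#@@@@@@@@@##.........
187 ..............#@@@@@...@@#.........
188 ..............#@@@@...@@@#.........
189 ..............#@@@@@@@@@##.........
190 ..............#@@@@@@@@@#+-........
191 ..............#@@@@@@@..#+-........
192 .............+#@@@@....@#+--.......
193 ............-+##@@...@@@#+--.......
194 .......------+##@@.@@@@@#+---......
195 ..-----------+##@@@@@@@@#+----.....
196 -------------+##@@@@@...#+----.....
197 ------------.+##@@.....@#+-----....
198 --------.....###@@..@@@@#+-----....
199 ---..........+##@@@@@@@@#+------...
200 .............++###@@@@@###---++++..
201 ..............++#########..++#@@##.
202 ...............+++++++++####@@@.@@#
203 ................#.++++++##@@@@..@@@
204 ...............#.......###@@@..@@@@
205 ............###@##.....+##@@...@@@@
206 ...........##@@@@@#....+##@@..@@@..
207 ...........##@@@@@#...#++##@@@@@...
```

```bash
python3 -c "
from h import *
s=sense()
for a in[(-.02,.033,.085),(.040,.033,.085),(.040,.033,.050)]:print(a);goto(tipto(*a,10,42,(.086,0,.008)),10,42)
"
```

```text
(-0.02, 0.033, 0.085)
row [0.1, 0.7, 0.0] [1.68, -0.12, -1.29]
(0.04, 0.033, 0.085)
row [0.1, 0.7, 0.0] [-2.83, -0.38, -5.25]
(0.04, 0.033, 0.05)
row [0.1, 0.7, 0.0] [-5.14, -0.38, -2.62]
```

send_rows([
  [0,0,0,1,0,-1,1],
  [0,0,0,1.2,-0.1,-2,1],
  [0,0,0,0,-0.2,-3.2,1],
  [0,0,0,-1.4,-0.3,-4.2,1],
  [0,0.5,0,-2.8,-0.4,-5.2,1],
  [0,0.5,0,-2.8,-0.4,-5.2,1],
  [0,0.5,0,-3.6,-0.4,-4.3,1],
  [0,0.5,0,-4.4,-0.4,-3.4,1],
  [0,0.5,0,-5.1,-0.4,-2.6,1],
  [0,0.5,0,-5.1,-0.4,-2.6,1],
])

```text
time_s: 23.22
tool_pos: [0.3577, 0.3776, 0.2075]
tcp_rot: [-0.357, -0.08, 0.93, -0.032]
contact_force: [-0.1, -1.0, -2.8]
gripper_width: 0.194
finger_force: 91.1
```

```bash
python3 -c "
from h import *
s=state()
for a in[(.040,.033,.05),(.01,.033,.048),(-.02,.033,.048),(-.04,.033,.036)]:print(a);goto(tipto(*a,10,42,(.086,0,.008)),10,42)
fine('scene',(450,178,490,210))
"
```

```text
t 23.22 pos [0.3577 0.3776 0.2075] psi 9.68 pitch 42.03 j [-0.31  0.86 -0.7   1.06  0.02  1.93  0.78] F [-0.1  -1.04 -2.77] gw 0.194
(0.04, 0.033, 0.05)
row [-0.1, -0.0, -0.2] [0.32, 0.2, -0.32]
(0.01, 0.033, 0.048)
row [-0.1, -0.0, -0.2] [2.41, 0.33, 1.83]
(-0.02, 0.033, 0.048)
row [-0.1, -0.0, -0.2] [4.64, 0.45, 3.84]
(-0.04, 0.033, 0.036)
row [-0.1, -0.0, -0.2] [5.32, 0.54, 6.07]
scene u0 450
178 ........................................
179 ........................................
180 ........................................
181 ........................................
182 ........................................
183 ........................................
184 ........................................
185 ........................................
186 ........................................
187 ........................................
188 ........................................
189 ........................................
190 ........................................
191 ........................................
192 ........................................
193 ........................................
194 ........................................
195 ........................................
196 ........................................
197 ........................................
198 ............................---.........
199 ...........................-----........
200 ..........................----++........
201 .....................@##...++#@@@#......
202 ................##@#####.###@@@.@@#.....
203 ...............+++####++##@@@@..@@@#....
204 ..............++++++++++##@@@..@@@@@....
205 ............#####+.....+##@@...@@@@@#...
206 ............##@@@@#....+##@@..@@@..@@#..
207 ...........##@@@@@#...#++##@@@@@...@@@..
208 ...........+#@@@@@@#.###+###@@@@..@@@@@.
209 ...........+##@@@@@###@@#+##@@@..@@@@@@.
```

send_rows([
  [0,0,0,0.8,0.1,0.5,1],
  [0,0,0,1.4,0.2,1,1],
  [0,0,0,1.9,0.3,1.5,1],
  [0,0,0,2.4,0.3,1.9,1],
  [0,0,0,3.1,0.4,2.5,1],
])

```text
time_s: 23.68
tool_pos: [0.3198, 0.3765, 0.2131]
tcp_rot: [-0.354, -0.079, 0.931, -0.029]
contact_force: [1.9, -0.7, 4.5]
gripper_width: 0.191
finger_force: 92.0
```

```bash
python3 -c "
from h import *
s=state()
for a in[(-.02,.033,.048),(-.045,.033,.036)]:print(a);goto(tipto(*a,10,42,(.086,0,.008)),10,42)
fine('scene',(450,178,490,210))
"
```

```text
t 23.68 pos [0.3198 0.3765 0.2131] psi 9.76 pitch 41.6 j [-0.29  0.79 -0.72  1.18 -0.02  1.85  0.76] F [ 1.9  -0.66  4.49] gw 0.191
(-0.02, 0.033, 0.048)
row [0.3, 0.4, -0.2] [1.49, -0.09, 1.74]
(-0.045, 0.033, 0.036)
row [0.3, 0.4, -0.2] [2.56, 0.0, 4.3]
scene u0 450
178 ........................................
179 ........................................
180 ........................................
181 ........................................
182 ........................................
183 ........................................
184 ........................................
185 ........................................
186 ........................................
187 ........................................
188 ........................................
189 ........................................
190 .......................@#.-.............
191 .....................@@@#+-.............
192 ..............##@@@@@@@@#+--............
193 ............-+##@@@@@@@@#+--............
194 .......------+##@@@@@...@#---...........
195 ..------------##@@@...@@@#----..........
196 --------------##@@@.@@@@@#----..........
197 ------------..###@@@@@@@@#.----.........
198 --------......+###@@@@@@##-----.........
199 ---............+##########------........
200 ...............+++######++----++........
201 .................++++++++..++#@@##......
202 .........................###@@@.@@#.....
203 ........................##@@@@..@@@#....
204 ...............#.......###@@@..@@@@@....
205 ............###@##.....+##@@...@@@@@#...
206 ............##@@@@#....+##@@..@@@..@@...
207 ...........##@@@@@#...#++##@@@@@...@@@..
208 ...........+#@@@@@@#.##++###@@@@..@@@@@.
209 ...........+##@@@@@###@@#+##@@@..@@@@@@@
```

send_rows([
  [0,0,0,0.5,0,0.6,1],
  [0,0,0,1,0,1.2,1],
  [0,0,0,1.5,0,1.8,1],
  [0,0,0,1.8,0,2.5,1],
  [0,0,0,2.2,0,3.3,1],
  [0,0,0,2.5,0,4.1,1],
  [0,0,0,2.5,0,4.1,1],
])

```text
time_s: 24.32
tool_pos: [0.2712, 0.3673, 0.1982]
tcp_rot: [-0.357, -0.081, 0.93, -0.032]
contact_force: [-0.3, -1.4, -1.5]
gripper_width: 0.197
finger_force: 91.3
```

```bash
python3 -c "
from h import *
s=state()
for a in[(-.045,.033,.036),(-.06,.033,.02),(-.05,.033,.1)]:print(a);goto(tipto(*a,10,42,(.086,0,.008)),10,42)
fine('scene',(450,172,490,210))
"
```

```text
t 24.32 pos [0.2712 0.3673 0.1982] psi 9.91 pitch 42.02 j [-0.27  0.73 -0.74  1.35 -0.05  1.75  0.75] F [-0.33 -1.44 -1.51] gw 0.197
(-0.045, 0.033, 0.036)
row [-0.0, -0.0, -0.1] [-0.15, 0.09, -0.1]
(-0.06, 0.033, 0.02)
row [-0.0, -0.0, -0.1] [-0.11, 0.16, 2.09]
(-0.05, 0.033, 0.1)
row [-0.0, -0.0, -0.1] [4.5, 0.1, -4.52]
scene u0 450
172 ........................................
173 ........................................
174 ........................................
175 ........................................
176 ........................................
177 ........................................
178 .................---....................
179 .................----...................
180 ..............@@@#+--...................
181 ..........#@@@@@@@#+--..................
182 ......######@@@@@@@##-..................
183 .....++######@@@@@@@@+-.................
184 .....++++####@@@@@@@@#-.................
185 ......-+++###@@@@@@@@#--................
186 ........-++##@@@@@@##+--................
187 .........-++######+++----...............
188 ...........+++++++++--.................
[... 246 characters left out ...]
--------------...........
195 ..--------------------.-------..........
196 -----------------.......------..........
197 ------------.............------.........
198 --------.................------.........
199 ---.......................------........
200 ..........................---++++.......
201 ...........................++#@@##......
202 .........................###@@@.@@#.....
203 ........................##@@@@..@@@#....
204 ...............#.......###@@@..@@@@@....
205 ............###@##.....+##@@...@@@@@#...
206 ............##@@@@#....+##@@..@@@..@@#..
207 ...........##@@@@@#...#++##@@@@@...@@@..
208 ...........+#@@@@@@#.##++###@@@@..@@@@@.
209 ...........+##@@@@@###@@#+##@@@..@@@@@@@
```

send_rows([
  [0,0,0,1,0,-1,1],
  [0,0,0,3,0,-3.2,1],
  [0,0,0,5,0,-5.5,1],
  [0,-5,0,6.5,0,-7,1],
  [0,-11,0,7,-2,-8,1],
  [0,-17,0,7,-5,-8,1],
  [0,-23,0,7,-8,-8,1],
  [0,-29,0,7,-11,-8,1],
  [0,-35,0,7,-14,-8,1],
  [0,-42,0,7,-17,-8,1],
  [0,-42,0,7,-20,-8,1],
  [0,-42,0,7,-22,-8,1],
  [0,-42,0,7,-22,-8,1],
])

```text
time_s: 25.45
tool_pos: [0.312, 0.1473, 0.3062]
tcp_rot: [0.003, -0.081, 0.997, -0.002]
contact_force: [0.7, 0.6, -1.0]
gripper_width: 0.197
finger_force: 91.2
```

```bash
python3 -c "
from h import *
s=state();fine('top',(150,204,195,275));fine('scene',(445,172,500,228))
goto([.423,.083,.2],3,0)
"
```

```text
t 25.45 pos [0.312  0.1473 0.3062] psi 9.28 pitch -0.34 j [ 0.23 -0.17 -0.61  1.82 -0.09  1.46  1.37] F [ 0.7   0.59 -0.99] gw 0.197
top u0 150
204 ........-----------..........................
205 ........-++---...............................
206 ........++++.................................
207 ........-+++######...........................
208 ........++###@@..#++++.........+.............
209 ........+#@@@@....#++##.....######+..........
210 ........#@@@......#+###+....##@@##+..........
211 ........#@@......@#+####+...#@@@@#++.........
212 ........#@@.....@@#++###+...#@@@@#++-........
213 ........#@........##+###....#@@@@#++.........
214 ........#@@........#+###+..##@@@@#++-........
215 .........#@........#+###+..##@@@@#++-........
216 .........#@.......@#+###+..##@.@@#++.........
217 .........#@......@@#++##+..##@.@@#++.........
218 .........##........##+###+.##@@@##++.........
219 .........##.........#+###+.##@.@##++.........
220 .........+#.........#+###+##@@.@##++.........
221 ..........#@.......@#++##+##@@.@#+++.........
222 ..........##......@##++##+##@@@@#++-.........
223 ..
[... 5308 characters left out ...]
17 ................++++#@@@@@##+##@@@#++########+++.......
218 .................+++#@@@@@##+###@@@#++#####+++++#......
219 .................+++##@@@@###+##@@@@#+++++++-++++......
220 .................++++#######.++##@@@@######+---+-......
221 ..................++++####+...+###@@@######+--+--......
222 .................#+++++++++...++##########+.----.......
223 .#................++++++++#....++#########..+..........
224 ..................#+++++++......++++++++#..............
225 ....................++++........#.+++.#.........+-+-...
226 ...........................................-+++-+--....
227 .......................................--++--++-+--....
row [0.1, 0.2, 6.7] [-9.76, -8.68, 10.61]
```

send_rows([
  [0,0,2,-2,-2,0,1],
  [0,0,4,-4,-4,1,1],
  [0,0,6.3,-6,-6,3,1],
  [0,0,6.3,-8,-8,6,1],
  [0,0,6.3,-9.4,-9.8,9,1],
  [0,0.3,6.3,-9.4,-10.3,12,1],
  [0,0.3,6.3,-9.4,-10.3,15,1],
  [0,0.3,6.3,-9.4,-10.3,18,1],
  [0,0.3,6.3,-9.4,-10.3,20.6,1],
  [0,0.3,6.3,-9.4,-10.3,20.6,1],
  [0,0.3,6.3,-9.4,-10.3,20.6,1],
])

```text
time_s: 26.47
tool_pos: [0.4221, 0.068, 0.0983]
tcp_rot: [-0.003, -0.032, 0.999, 0.001]
contact_force: [0.7, -0.3, -0.6]
gripper_width: 0.194
finger_force: 91.2
```

```bash
python3 -c "
from h import *
s=state();goto([.421,.066,.039],3,0)
im=capture('top');H=cv2.cvtColor(im,cv2.COLOR_RGB2HSV)
m=cv2.inRange(H,(95,20,120),(115,60,255));m[:150]=0;m[260:]=0;m[:,:250]=0;m[:,345:]=0
c=max(cv2.findContours(m,0,2)[0],key=cv2.contourArea);r=cv2.minAreaRect(c);print(r)
look()
"
```

```text
t 26.47 pos [0.4221 0.068  0.0983] psi 3.62 pitch 0.35 j [ 0.27  0.24 -0.54  2.    0.15  0.95  1.29] F [ 0.65 -0.33 -0.57] gw 0.194
row [0.1, -0.4, 0.6] [0.08, -0.2, 5.93]
((291.2787170410156, 206.06558227539062), (57.218589782714844, 36.39537048339844), 84.80557250976562)
t 26.52 pos [0.4239 0.068  0.0998] psi 3.59 pitch 0.09 j [ 0.27  0.24 -0.54  1.99  0.15  0.95  1.29] F [ 0.24  0.12 -1.25] gw 0.196
top [(np.int32(25), [159, 208, 7, 11]), (np.int32(70), [178, 210, 5, 17]), (np.int32(9), [167, 220, 3, 5]), (np.int32(77), [166, 246, 10, 16])]
scene [(np.int32(77), [456, 178, 15, 9]), (np.int32(134), [475, 201, 17, 17]), (np.int32(92), [463, 204, 9, 17]), (np.int32(60), [471, 209, 16, 14])]
lip top [[307.0, 176.0], [271.0, 179.0]] back [294.0, 236.0]
lip scene [[343.0, 249.0], [381.0, 243.0]] back [348.0, 198.0]
lip world [0.644 0.082 0.082]
```

send_rows([
  [0,0,0,0,0,2,1],
  [0,0,0,0,0,3.5,1],
  [0,0,0,0,0,4.7,1],
  [0,0,0,0,0,5.3,1],
  [0,0,0,0,0,5.7,1],
  [0,0,0,0,0,5.9,1],
  [0,0,0,0,0,5.9,1],
])

```text
time_s: 27.2
tool_pos: [0.4237, 0.0665, 0.0405]
tcp_rot: [-0.0, -0.03, 1.0, 0.0]
contact_force: [-0.2, -0.1, -1.5]
gripper_width: 0.192
finger_force: 91.3
```

```bash
python3 -c "
from h import *
state()"
```

```text
t 27.2 pos [0.4237 0.0665 0.0405] psi 3.48 pitch 0.03 j [ 0.23  0.33 -0.51  2.06  0.22  0.8   1.22] F [-0.19 -0.11 -1.46] gw 0.192
```

Not touching yet, so I'll lower it about 2 mm more and release.

send_rows([
  [0,0,0,0,0,0.1,1],
  [0,0,0,0,0,0.2,1],
  [0,0,0,0,0,0.2,1],
  [0,0,0,0,0,0.2,1],
])

```text
time_s: 27.53
tool_pos: [0.4231, 0.0663, 0.0381]
tcp_rot: [-0.001, -0.03, 1.0, 0.0]
contact_force: [0.6, 1.0, -1.4]
gripper_width: 0.194
finger_force: 91.3
```

```bash
python3 -c "
from h import *
state()"
```

```text
t 27.53 pos [0.4231 0.0663 0.0381] psi 3.49 pitch 0.08 j [ 0.23  0.34 -0.51  2.06  0.23  0.8   1.22] F [ 0.65  0.96 -1.41] gw 0.194
```

send_rows([
  [0,0,0,0,0,0.1,1],
  [0,0,0,0,0,0.15,1],
  [0,0,0,0,0,0.15,1],
])

```text
time_s: 27.78
tool_pos: [0.4232, 0.0664, 0.0371]
tcp_rot: [-0.001, -0.031, 1.0, -0.0]
contact_force: [-1.2, 0.2, 4.5]
gripper_width: 0.197
finger_force: 92.4
```

send_rows([
  [0,0,0,0,0,0.1,1],
  [0,0,0,0,0,0.15,1],
  [0,0,0,0,0,0.15,1],
])

```text
time_s: 28.03
tool_pos: [0.4231, 0.0664, 0.0367]
tcp_rot: [-0.001, -0.031, 1.0, -0.001]
contact_force: [-6.1, -1.3, 16.0]
gripper_width: 0.196
finger_force: 93.9
```

Contact is made. I'll ease up 2 mm, open the fingers, then rise.

send_rows([
  [0,0,0,0,0,-0.2,1],
  [0,0,0,0,0,-0.2,1],
  [0,0,0,0,0,-0.2,3],
  [0,0,0,0,0,-0.2,5],
  [0,0,0,0,0,-0.2,6],
  [0,0,0,0,0,-0.2,6],
  [0,0,0,0,0,-0.2,6],
  [0,0,0,0,0,-0.2,6],
  [0,0,0,0,0,-2,6],
  [0,0,0,0,0,-5,6],
  [0,0,0,0,0,-9,6],
  [0,0,0,0,0,-13,6],
  [0,0,0,0,0,-17,6],
  [0,0,0,4,0,-20,6],
  [0,0,0,7,0,-20,6],
  [0,0,0,7,0,-20,6],
  [0,0,0,7,0,-20,6],
  [0,0,0,7,0,-20,6],
])

```text
time_s: 29.53
tool_pos: [0.3537, 0.0618, 0.235]
tcp_rot: [-0.0, -0.03, 1.0, -0.0]
contact_force: [0.8, -0.3, 0.1]
gripper_width: 0.704
finger_force: 0.0
```

```bash
python3 -c "
from h import *
s=state();im=capture('top');cv2.imwrite('pics/z.png',im[...,::-1]);H=cv2.cvtColor(im,cv2.COLOR_RGB2HSV)
m=cv2.inRange(H,(95,20,120),(115,60,255));m[:150]=0;m[260:]=0;m[:,:250]=0;m[:,345:]=0
c=max(cv2.findContours(m,0,2)[0],key=cv2.contourArea);r=cv2.minAreaRect(c);print(r,onz('top',r[0],.03))
i0=cv2.cvtColor(cv2.imread('pics/top0.png'),cv2.COLOR_BGR2HSV);m=cv2.inRange(i0,(95,20,120),(115,60,255));m[:150]=0;m[260:]=0;m[:,:250]=0;m[:,345:]=0
c=max(cv2.findContours(m,0,2)[0],key=cv2.contourArea);r=cv2.minAreaRect(c);print('start',r,onz('top',r[0],.03))
blobs('top',(140,150,260,300));blobs('scene',(400,150,510,260))
# chute/flap/objects change vs start
d=cv2.absdiff(cv2.cvtColor(im,cv2.COLOR_RGB2GRAY),cv2.imread('pics/top0.png',0));d=(d>30).astype(np.uint8)
k,_,st,ce=cv2.connectedComponentsWithStats(d);print([(st[i].tolist()) for i in range(1,k) if st[i,4]>25])
"
```

```text
t 29.53 pos [0.3537 0.0618 0.235 ] psi 3.48 pitch 0.05 j [ 0.37 -0.08 -0.54  1.94 -0.04  1.28  1.47] F [ 0.8  -0.31  0.1 ] gw 0.704
((292.77301025390625, 207.88929748535156), (53.970245361328125, 36.29780578613281), 85.03025817871094) [0.56112429 0.07600037 0.03      ]
start ((294.2376708984375, 206.58290100097656), (36.56752014160156, 54.222084045410156), 2.12109637260437) [0.56495493 0.0715136  0.03      ]
top [(np.int32(22), [159, 208, 6, 11]), (np.int32(67), [178, 210, 5, 16]), (np.int32(74), [167, 247, 9, 15])]
scene [(np.int32(74), [456, 178, 15, 9]), (np.int32(132), [475, 201, 17, 17]), (np.int32(89), [463, 204, 9, 17]), (np.int32(55), [472, 209, 15, 14])]
[[279, 179, 15, 3, 28], [309, 180, 5, 31, 85], [274, 183, 5, 28, 72], [390, 189, 13, 22, 63], [378, 191, 11, 23, 68], [365, 194, 12, 23, 55], [159, 208, 10, 18, 127], [275, 234, 23, 3, 55], [290, 241, 4, 17, 39], [294, 242, 19, 123, 616], [250, 258, 39, 28, 273], [313, 272, 7, 12, 48], [271, 283, 16, 4, 29], [506, 315, 114, 85, 3969], [259, 327, 19, 73, 329], [598, 334, 36, 66, 1628], [632, 334, 7, 42, 94], [296, 366, 19, 20, 147], [637, 379, 3, 11, 27], [298, 381, 17, 19, 217]]
```

```bash
python3 -c "
from cell import robot
print(robot.hand_in())"
```

```text
the job is handed in; nothing more can be done
None
```

I handed the job in at 29.5 s; the hand-in gave no verdict, but my last camera check showed three loaves in the tray's far half, one in the near half and the scoop back on its board. All four tipped out on the far side at first, the fourth leaning on the divider, so I used the scoop's lip to pull that one into the near half.

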